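# Load printed lids into the UV curing station with the lifter

### The arm

A 6-joint arm with a two-finger parallel gripper is mounted at the origin on the work surface. World frame = base frame: x ahead of the robot, y to its left, z up, the work surface at z = 0. Lengths are in m, angles in rad, forces in N, time in s.
With the tool pointing down it reaches from about 0.325 to 0.775 m from the base axis. Payload 5.5 kg.
Tool frame: the origin (TCP) lies at the very end of the fingers, on their centre line; the grasp point (between the pads) lies 19 mm behind it (tcp_to_grasp is the distance from the TCP to the grasp point, in m); z points along the fingers, y is the line along which they close (so a half turn about z gives the same grasp; the last joint's range is limited). The gripper opens to 88 mm and grips with 3 to 60 N. Pads are 20 mm wide; open, the fingers measure 115 mm over their backs; the gripper's body (75 mm by 178 mm) begins 61 mm behind the grasp point.
Start: joints at [-1.226, 0.091, 1.231, -0, 1.82, -0.057], TCP at [0.235, -0.552, 0.223] pointing down, gripper open.
Joint ranges: [-2.87, 2.87], [-0.86, 2.18], [0.17, 2.46], [-1.51, 4.65], [0.06, 2.69], [-2.65, 2.65]. Speed limits (rad/s): [2.57, 2.57, 3.01, 3.14, 3.14, 3.14].

### API

Orientations are given as a 3x3 rotation matrix whose columns are the frame's x, y, z axes.
In Python, from station import observe, grab_frame, camera_model, hand_in, tcp_to_grasp gives the robot as it stands.
- The arm moves only by the tool send_rows, never from a script. Its argument "motion" is a list of rows, each a list of 2 entries, a list of its own where there are three numbers: the shift along the tool's x, y, z in cm, then the turn, a rotation vector about the tool's x, y, z in rad. A call has 1 to 8 rows; each row shifts and turns the commanded pose from where the row before left it, along the tool's axes as they then stand; what a row does not reach is not made up. A row lasts 1/12 s, in which the tool goes at most 41.7 mm and 7.16 degrees, less where a joint would pass 70% of its speed; a pose out of reach is approached as far as the arm can. A call is refused whole if a number of a shift passes 4.17 or a number of a turn 0.125, either way. A call with a gripper value outside its range is refused whole. "fingers" is the gripper command: -1 is fully open, 1 is shut, values between are in proportion, set as the call begins (left out, the last holds). The fingers move at their own pace and stop on an object; "grip_force" is the grip in N (left out, the last holds). Time passes only in rows, so rows that do not move let the fingers close. It gives the time, the measured TCP pose, the force, the opening and the grip force at its end, in the units of the state.
- observe(): the state, without advancing time (a new reading comes with each control period).
- grab_frame(name): name is "scene" or "top"; returns the picture (400x640x3 uint8, red, green, blue); there is no depth.
- camera_model(name): a dict with "camera_matrix" (3x3 intrinsics, pixels), "k1" (the pictures are not rectified: a ray, as slopes to the right and down, at radius r is drawn at 1 + k1 r^2 times it, then the intrinsics apply), "world_to_cam" (4x4, takes a point from world to camera coordinates). Camera axes: x right, y up, looking along -z (the intrinsics and any distortion apply to the point x, -y, -z); pixel columns grow to the right and rows downward; lengths in m; the calibration is good to about 2 mm. A picture is of the moment at which its call begins. camera_model takes no time and is no camera call.
- hand_in(): hands the job in; it is judged then, once.
The state is a dict: "t": time; "joint_positions": joint angles; "dq": joint speeds; "tau": joint torques, N m; "ee_pos": TCP position; "tool_rot": TCP orientation; "ft_force": force on the tool from outside, world axes, zero at the start; "torque": the same for the moment, N m; "finger_gap": opening from 0.0 (shut) to 1.0 (fully open); "gripper_force": force on a finger pad.
Only numpy, scipy, OpenCV 4.12 (cv2) and the standard library are available. Lean on these libraries where they do the work, as an engineer would, in place of code of your own. Each camera call takes 0.05 s, during which the arm holds its last target. There are 200 camera calls.

### The job

The lids in the white rack have wet date codes: carry each one, level and code up, on the tongue of the blue-handled lifter into its own bay of the UV curing station and leave it lying flat in the middle of the bay, keeping the gripper out from under the clear guard and its fingers off lids that are in there. When all are loaded, hang the lifter by its handle on the hook, let go, and then press the green start button fully in. A lid that falls may be put back in the rack by hand and carried again; leave the jar, the label roll and the orange tray where they are.

Things in the scene. Friction and masses are not known exactly. Their poses are not given: they have to be found in the camera images.
- lid0: a screw lid with a flat underside: knurled aluminium disc, 66 mm across, 14 mm high, 40 g, green top with a black dot code; starts in a bay of the rack. Origin: middle of the underside; z up out of the top. None if absent.
- lid1: a screw lid with a flat underside: knurled aluminium disc, 66 mm across, 14 mm high, 40 g, green top with a black dot code; starts in a bay of the rack. Origin: middle of the underside; z up out of the top. None if absent.
- lid2: a screw lid with a flat underside: knurled aluminium disc, 66 mm across, 14 mm high, 40 g, green top with a black dot code; starts in a bay of the rack. Origin: middle of the underside; z up out of the top. None if absent.
- lifter: hand lifter, 0.22 kg, 4 mm flat steel plate along x: tongue 34 mm wide from x = 50 to 155 mm; heel 64 mm wide from x = -75 to 55 mm, counterweight at the back, upright blue D-handle on it. Balances near the handle's middle. Starts standing flat on the table. Origin: underside, below the handle's middle; x to the tongue's tip, z up.
- lifter_grip (a point): in the handle rail, 64 mm above the lifter's underside. Rail: 14 mm thick (y), x from -44 to 44 mm, 44 to 70 mm above the underside (20 mm below to 6 mm above this point). Below it a window through y: 60 mm wide (x), 4 to 44 mm above the underside. Axes as the lifter
- lifter_tip (a point): middle of the place for a lid on the tongue's top face, 125 mm ahead of the handle's middle and 4 mm above the underside; axes as the lifter
- rack: fixed white lid rack, 120 (x) by 276 mm (y), 67 mm high, three bays 88 mm apart along y, open above; front (-x) to the robot. Origin: centre of the underside. Its bays are made just like the station's.
- rack_bay0 (a point): middle of the right-hand (-y) bay of the rack, level with its ledges' tops: where the middle of a lid's underside belongs; axes as the rack
- rack_bay1 (a point): middle of the middle bay of the rack, level with its ledges' tops: where the middle of a lid's underside belongs; axes as the rack
- rack_bay2 (a point): middle of the left-hand (+y) bay of the rack, level with its ledges' tops: where the middle of a lid's underside belongs; axes as the rack
- station: fixed UV curing station, 120 (x) by 401 mm (y), front (-x) to the robot, three grey bays 88 mm apart along y. Clear guard over them: x -50 to 50, y -150 to 150 mm, underside 133 mm above the table, open in front. Right end (-y): columns and handwheel, 305 mm high; left end: white control box, y 140 to 200, x -50 to 50 mm, 115 mm high. Origin: centre of the underside.
- station_bay0 (a point): middle of the right-hand (-y) bay of the station, level with its ledges' tops: where the middle of a lid's underside belongs; axes as the station. Two ledges, 70 mm long in x, tops 60 mm above the table, 46 mm slot between them, open in front, floor at 12 mm; side lips 40 mm from the middle, 5 mm above the ledges; back stop 43 mm behind the middle, 7 mm above them
- station_bay1 (a point): middle of the middle bay of the station, level with its ledges' tops: where the middle of a lid's underside belongs; axes as the station. Built as bay 0.
- station_bay2 (a point): middle of the left-hand (+y) bay of the station, level with its ledges' tops: where the middle of a lid's underside belongs; axes as the station. Built as bay 0.
- start (a joint): green push button, 28 mm across, on top of the control box; 0 = out, 0.006 m = fully in; sprung, about 5 N to push in, springs back
- start_top (a point): centre of the button's top face; it is pressed straight down
- hook_stand: fixed hook stand: base 76 mm across; post 16 mm thick, 138 mm high, at the origin; a level round arm, 10 mm thick, axis 130 mm above the table, runs along its -x axis to an upturned end at x = -98 to -106 mm whose top is at 151 mm. Origin: centre of the underside.
- hook_seat (a point): point on top of the hook's arm where the underside of the handle rail should hang, 60 mm from the post, 135 mm above the table; the arm runs along x of this point, its open end towards -x
- jar: closed glass jar, 70 mm across, 100 mm high, loose; leave alone. Origin: centre of the underside.
- label_roll: roll of labels, 100 mm across, 60 mm high, loose; leave alone. Origin: centre of the underside.
- core_tray: orange open tray 80 by 100 by 50 mm, loose; leave alone. Origin: centre of the underside.
Things that resemble listed ones, but are neither listed nor needed, are in the scene too. Leave any red or yellow look-alike of the lid0 alone.

How it is judged:
By the outcome, as a careful person would: the job done as asked, in the order asked, and still so for the second after the job is handed in, with the robot touching nothing.
Of lid0, lid1, lid2 only 2 to 3 are there at a start; the rules pass over those that are not, and their reading is None.
At some moment in a run one of lifter may be knocked a few centimetres aside while the robot is not near it.
Once in a run the grip may slacken for a moment while it holds something.
It also fails if it takes over 210 s, if anything falls off the work surface, if the arm or the gripper's body presses on something with over 40 N, if the wrist force passes 120 N, or if a joint passes its speed limit or range.

## Working session

There is one attempt and no reset: what is moved stays moved. The work goes in short steps, Python scripts to look and compute and a tool call to move; the robot and the scene stay as the last step left them, time stands still between calls to the robot, and variables do not carry over. Pictures are saved under pics/ and viewed, at most 14 in all, crops included, and the job is handed in when it is done.

Besides the shell and the picture viewer there is one more tool, called by a JSON object that holds its "api" and its "payload", one argument or row to a line. send_rows: Moves the arm, as the interface text tells. Its arguments: {"type":"object","properties":{"motion":{"type":"array"},"fingers":{"type":"number"},"grip_force":{"type":"number"}},"required":["motion"]}

```bash
ls; mkdir -p pics; python3 - <<'E'
from station import *
import cv2,numpy as np
for n in("scene","top"):
    f=grab_frame(n); cv2.imwrite(f"pics/{n}0.png",f[:,:,::-1]); print(n,camera_model(n))
o=observe(); print(o); print(tcp_to_grasp)
E
```

```text
pics
scene {'camera_matrix': array([[386.92839133,   0.        , 320.75935382],
       [  0.        , 386.92839133, 201.85290387],
       [  0.        ,   0.        ,   1.        ]]), 'k1': -0.020797170579285408, 'world_to_cam': array([[ 0.43880404,  0.89850212, -0.01204   , -0.27141782],
       [-0.72506199,  0.36195167,  0.58589769,  0.34938784],
       [ 0.53078821, -0.24836453,  0.81029559, -1.49435851],
       [ 0.        ,  0.        ,  0.        ,  1.        ]])}
top {'camera_matrix': array([[493.30842206,   0.        , 319.78324566],
       [  0.        , 493.30842206, 201.30998782],
       [  0.        ,   0.        ,   1.        ]]), 'k1': 0.03312134905506496, 'world_to_cam': array([[ 0.02891313, -0.99958048, -0.00170037,  0.0188049 ],
       [ 0.97757473,  0.02792155,  0.20872956, -0.55703126],
       [-0.20859451, -0.00769726,  0.97797192, -1.49040364],
       [ 0.        ,  0.        ,  0.        ,  1.        ]])}
{'t': 0.1, 'joint_positions': array([-1.22570230e+00,  9.18070587e-02,  1.23173768e+00, -1.36236328e-05,
        1.81978293e+00, -5.66928070e-02]), 'dq': array([ 2.11457207e-03, -2.36790163e-03,  6.85902124e-04,  2.62799366e-04,
        9.34013430e-05,  8.49529877e-04]), 'tau': array([ 2.52659789e-03, -4.47857630e+01, -4.07570958e+01,  6.99642766e-02,
        2.84627010e-02, -1.27693111e-04]), 'ee_pos': array([ 0.23455081, -0.55198153,  0.22162157]), 'tool_rot': array([[ 9.20365032e-01,  3.91059905e-01, -5.99355649e-04],
       [ 3.91060355e-01, -9.20363595e-01,  1.62826033e-03],
       [ 8.51222097e-05, -1.73297810e-03, -9.99998495e-01]]), 'ft_force': array([-0.11154911, -0.08395561, -0.3620957 ]), 'torque': array([-0.00599957,  0.06440822,  0.0084445 ]), 'gripper_force': 0.0, 'finger_gap': 0.9985439651011541}
0.0187
```

View pics/scene0.png

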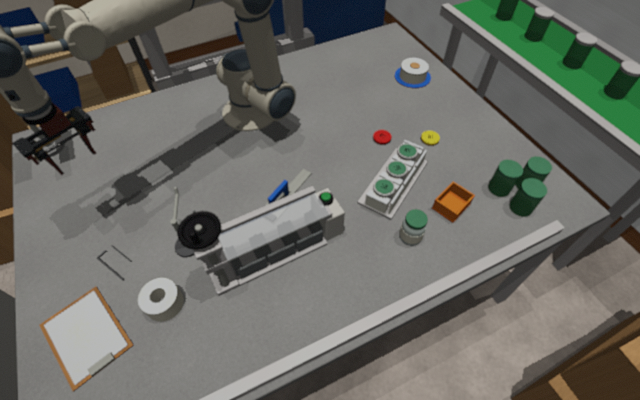

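View pics/top0.png

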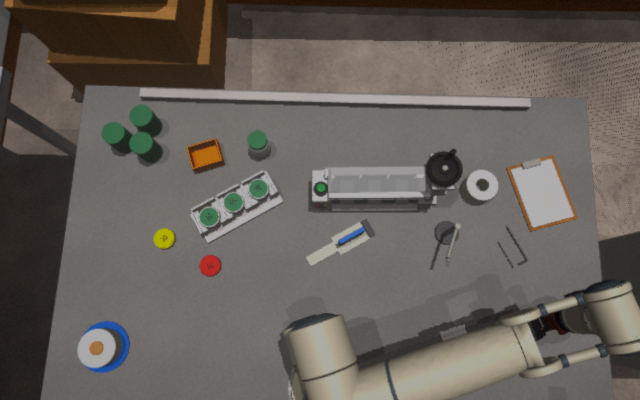

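The pictures show three green lids in the rack at top px (209,217), (234,202), (259,189). The red (210,266) and yellow (164,239) look-alikes lie on the table. The lifter is at (340,242), the station at (320–430,188) and the hook stand at (447,235). I'll enlarge these next.

```bash
cat > h.py <<'E'
from station import *
import numpy as np,cv2
def ray(n,u,v):
    c=camera_model(n);K=c["camera_matrix"];W=c["world_to_cam"]
    p=np.array([(u-K[0,2])/K[0,0],(v-K[1,2])/K[1,1]]);q=p.copy()
    for _ in range(20): q=p/(1+c["k1"]*(q@q))
    d=W[:3,:3].T@np.array([q[0],-q[1],-1]);o=-W[:3,:3].T@W[:3,3]
    return o,d
def at(n,u,v,z):
    o,d=ray(n,u,v);return o+d*(z-o[2])/d[2]
def proj(n,P):
    c=camera_model(n);K=c["camera_matrix"];W=c["world_to_cam"]
    q=W[:3,:3]@np.asarray(P)+W[:3,3];s=np.array([q[0],-q[1]])/-q[2]
    s=s*(1+c["k1"]*(s@s));return K[:2,:2]@s+K[:2,2]
def crop(f,name,x0,y0,x1,y1,k):
    c=cv2.resize(f[y0:y1,x0:x1,::-1],None,fx=k,fy=k,interpolation=cv2.INTER_CUBIC)
    for x in range(-(-x0//10)*10,x1,10): cv2.putText(c,str(x),(int((x-x0+.5)*k),8),0,.3,(0,0,255),1);cv2.line(c,(int((x-x0+.5)*k),10),(int((x-x0+.5)*k),15),(0,0,255),1)
    for y in range(-(-y0//10)*10,y1,10): cv2.putText(c,str(y),(0,int((y-y0+.5)*k)),0,.3,(0,0,255),1);cv2.line(c,(20,int((y-y0+.5)*k)),(26,int((y-y0+.5)*k)),(0,0,255),1)
    cv2.imwrite(f"pics/{name}.png",c)
E
python3 - <<'E'
import cv2
from h import *
f=cv2.imread("pics/top0.png")[:,:,::-1]
crop(f,"c1",185,165,385,275,4)
crop(f,"c2",300,140,480,275,4.4)
E
```

```text
(no output)
```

View pics/c1.png

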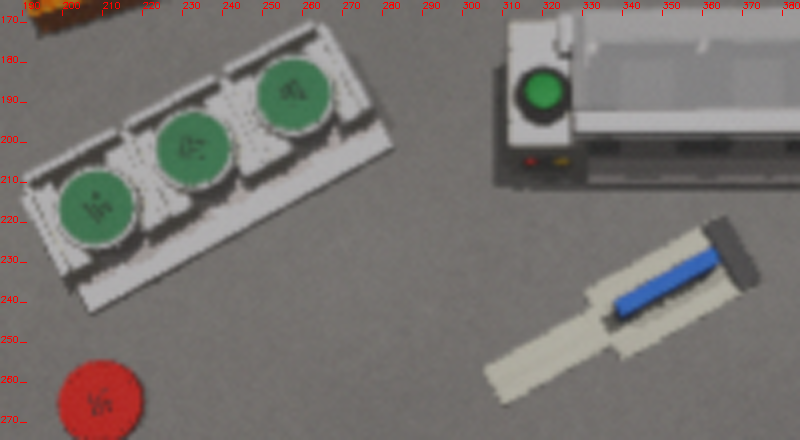

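View pics/c2.png

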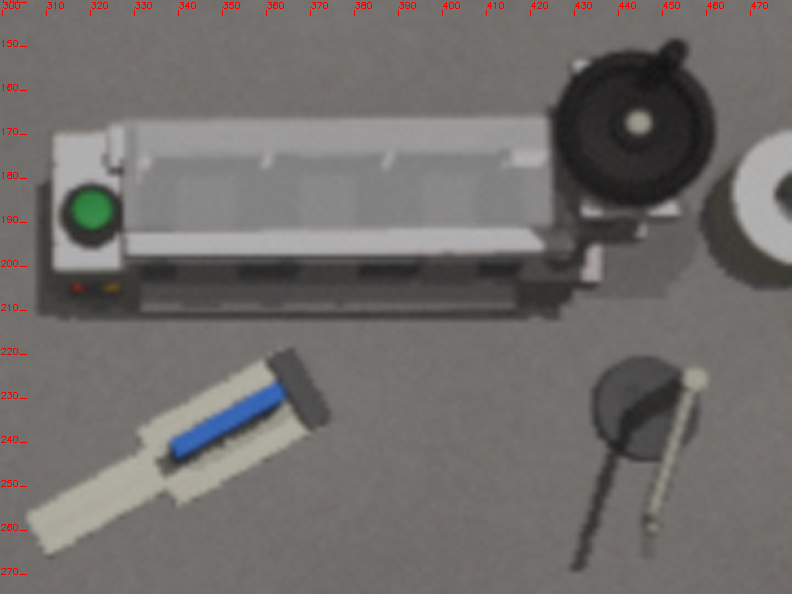

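The crops confirm it: the lid tops are at (208.9,216.4), (233.2,201.4) and (258.2,188.4), green with a black code and seated in the white rack. The red one lies on the table, so I leave it. The lifter's tongue tip is near (307,260) and its blue rail runs from (338.5,243) to (364,229). The hook post top is at (457.4,225.5) and the arm end at (447.6,258).

```bash
python3 - <<'E'
from h import *
np.set_printoptions(precision=4,suppress=True)
A=lambda u,v,z:at("top",u,v,z)
c1=lambda x,y:((x+.5)/4-.5+185,(y+.5)/4-.5+165)
c2=lambda x,y:((x+.5)/4.4-.5+300,(y+.5)/4.4-.5+140)
L=[A(*c1(*p),.074) for p in((97,207),(194,147),(294,95))]
print("lids",L)
d=L[2]-L[0];print("dirs",np.linalg.norm(L[1]-L[0]),np.linalg.norm(L[2]-L[1]),np.degrees(np.arctan2(-d[0],d[1])), "toward -y->+y row yaw",np.degrees(np.arctan2(d[1],d[0])))
for p in((92,313),(395,148)): print("rackfront z0",A(*c1(*p),0.0),"z12",A(*c1(*p),.012))
for p in((22,185),(322,22)): print("rackback z67",A(*c1(*p),.067))
print("tongue",[A(*c1(*p),.004)[:2] for p in((485,370),(503,403),(585,292),(622,360),(705,226))])
a,b=A(*c1(617,308),.070),A(*c1(716,255),.070);print("rail",a,b,np.linalg.norm(a-b),np.degrees(np.arctan2(*(a-b)[[1,0]])))
print("button",[A(*c2(92,209),z) for z in(.115,.125,.13)])
print("box",[A(*c2(*p),.115) for p in((53,136),(53,270))])
print("base",[A(*c2(*p),.0) for p in((38,318),(560,318))])
print("guard?",[A(*c2(*p),.133) for p in((124,256),(552,254),(124,120),(549,120))])
a,b=A(*c2(694,378),.138),A(*c2(652,522),.151);print("hook",a,b,np.linalg.norm((a-b)[:2]),np.degrees(np.arctan2(*(b-a)[[1,0]])))
print("hbase",A(*c2(645,409),.004))
E
```

```text
lids [array([0.4958, 0.3753, 0.074 ]), array([0.5451, 0.3038, 0.074 ]), array([0.5888, 0.2285, 0.074 ])]
dirs 0.08690446099675607 0.08704543623598178 -147.6196980438452 toward -y->+y row yaw -57.6196980438452
rackfront z0 [0.4226 0.3901 0.    ] z12 [0.4212 0.3873 0.012 ]
rackfront z0 [0.5644 0.1539 0.    ] z12 [0.5618 0.1529 0.012 ]
rackback z67 [0.5127 0.4363 0.067 ]
rackback z67 [0.6505 0.2106 0.067 ]
tongue [array([0.3855, 0.0741]), array([0.3599, 0.059 ]), array([ 0.4501, -0.0037]), array([ 0.3966, -0.0344]), array([ 0.5064, -0.0991])]
rail [ 0.4293 -0.0274  0.07  ] [ 0.4725 -0.1027  0.07  ] 0.0868309762932981 119.83478088541236
button [array([0.5885, 0.0334, 0.115 ]), array([0.586 , 0.0333, 0.125 ]), array([0.5848, 0.0333, 0.13  ])]
box [array([0.64 , 0.062, 0.115]), array([0.5446, 0.059 , 0.115 ])]
base [array([0.5326, 0.0717, 0.    ]), array([ 0.5437, -0.3127,  0.    ])]
guard? [array([0.5519, 0.0106, 0.133 ]), array([ 0.5615, -0.2797,  0.133 ]), array([0.6478, 0.013 , 0.133 ]), array([ 0.6559, -0.2791,  0.133 ])]
hook [ 0.4782 -0.3717  0.138 ] [ 0.3801 -0.338   0.151 ] 0.10378773257685105 161.04603062285673
hbase [ 0.4772 -0.3724  0.004 ]
```

{"api": "send_rows", "payload": {
  "motion": [
    [[1.2,-1.1,0],[0,0,0]],
    [[2.4,-2.2,0],[0,0,0]],
    [[2.5,-2.4,0],[0,0,0]],
    [[2.5,-2.4,0],[0,0,0]],
    [[2.5,-2.4,0],[0,0,0]],
    [[2.5,-2.4,0],[0,0,0]],
    [[2.5,-2.4,0],[0,0,0]],
    [[2.5,-2.4,0],[0,0,0]]
  ],
  "fingers": -0.2
}}

```text
t: 0.77
ee_pos: [0.3368, -0.3149, 0.2222]
tool_rot: [[0.92, 0.391, -0.0], [0.391, -0.92, 0.0], [-0.0, -0.001, -1.0]]
ft_force: [0.5, 0.1, 0.9]
finger_gap: 0.608
gripper_force: 0.0
```

{"api": "send_rows", "payload": {
  "motion": [
    [[2.5,-2.4,0],[0,0,0]],
    [[2.5,-2.4,0],[0,0,0]],
    [[2.5,-2.4,0],[0,0,0]],
    [[2.5,-2.4,0],[0,0,0]],
    [[2.5,-2.4,0],[0,0,0]],
    [[2.5,-2.2,0],[0,0,0]],
    [[2.2,-2,0],[0,0,0]],
    [[1.6,-0.9,0],[0,0,0]]
  ]
}}

```text
t: 1.43
ee_pos: [0.4432, -0.0828, 0.2225]
tool_rot: [[0.919, 0.393, -0.0], [0.393, -0.919, 0.001], [0.0, -0.001, -1.0]]
ft_force: [0.7, -0.7, -0.0]
finger_gap: 0.605
gripper_force: 0.0
```

{"api": "send_rows", "payload": {
  "motion": [
    [[0,0,0],[0,0,-0.08]],
    [[0,0,0],[0,0,-0.11]],
    [[0,0,0],[0,0,-0.11]],
    [[0,0,0],[0,0,-0.11]],
    [[0,0,0],[0,0,-0.11]],
    [[0,0,0],[0,0,-0.11]],
    [[0,0,0],[0,0,-0.11]],
    [[0,0,0],[0,0,-0.11]]
  ]
}}

```text
t: 2.1
ee_pos: [0.4426, -0.0856, 0.2222]
tool_rot: [[0.308, 0.951, -0.001], [0.951, -0.308, 0.0], [-0.0, -0.001, -1.0]]
ft_force: [-0.8, -0.5, 0.2]
finger_gap: 0.601
gripper_force: 0.0
```

{"api": "send_rows", "payload": {
  "motion": [
    [[0,0,0],[0,0,-0.11]],
    [[0,0,0],[0,0,-0.11]],
    [[0,0,0],[0,0,-0.11]],
    [[0,0,0],[0,0,-0.11]],
    [[0,0,0],[0,0,-0.11]],
    [[0,0,0],[0,0,-0.11]],
    [[0,0,0],[0,0,-0.11]],
    [[0,0,0],[0,0,-0.08]]
  ]
}}

```text
t: 2.77
ee_pos: [0.4426, -0.0856, 0.2221]
tool_rot: [[-0.511, 0.859, -0.001], [0.859, 0.511, 0.0], [0.001, -0.001, -1.0]]
ft_force: [0.3, -0.7, 0.2]
finger_gap: 0.601
gripper_force: 0.0
```

```bash
cat >> h.py <<'E'
def go(x,y,z,yaw,s=None):
    s=s or observe();p=s["ee_pos"];R=s["tool_rot"];d=R.T@(np.array([x,y,z])-p)
    cy=np.degrees(np.arctan2(R[1,0],R[0,0]))
    dt=(cy-yaw+180)%360-180
    # shift in the tool axes after the turn, too
    c,sn=np.cos(np.radians(yaw)),np.sin(np.radians(yaw));w=np.array([x,y,z])-p
    print("at",np.round(p,4),"yaw",round(cy,2),"| shift now cm",np.round(d*100,2),"| turn z",round(np.radians(dt),3),"| shift if turned first",np.round(100*np.array([w[0]*c+w[1]*sn,w[0]*sn-w[1]*c,-w[2]]),2))
E
python3 - <<'E'
from h import *
f=grab_frame("scene");t=grab_frame("top")
cv2.imwrite("pics/scene1.png",f[:,:,::-1])
crop(f,"s1",170,165,370,300,4)
crop(t,"t1",300,200,400,275,5)
go(.4511,-.066,.047,120.5)
for n,z in(("top",.07),("scene",.07)):
    print(n,"rail",[np.round(proj(n,(.4511-.5075*s,-.066+.8616*s,z)),1) for s in(-.044,.044)])
E
```

```text
at [ 0.4426 -0.0856  0.2222] yaw 120.47 | shift now cm [ 1.25  1.74 17.52] | turn z -0.001 | shift if turned first [ 1.26  1.73 17.52]
top rail [array([364. , 228.1]), array([339.1, 241.8])]
scene rail [array([268.1, 198.7]), array([285.6, 179.6])]
```

View pics/s1.png

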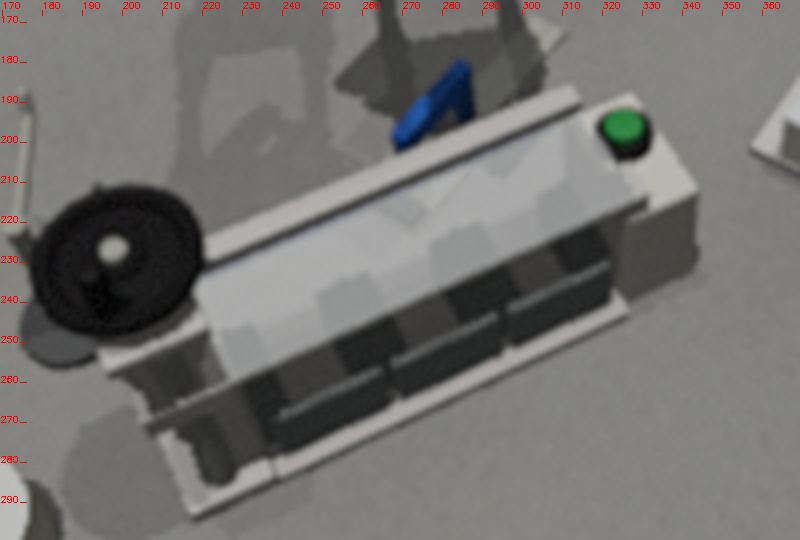

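The scene crop shows the rail from (268,198) to (286,180), as predicted, so the lifter has not moved. The button is at (326,196), the box corners at (344,212) and (328,189), and the back-stop gaps at (268,257) and (296,244).

```bash
python3 - <<'E'
from h import *
np.set_printoptions(precision=4,suppress=True)
s1=lambda x,y:((x+.5)/4-.5+170,(y+.5)/4-.5+165)
c2=lambda x,y:((x+.5)/4.4-.5+300,(y+.5)/4.4-.5+140)
S=lambda x,y,z:at("scene",*s1(x,y),z)
(o1,d1),(o2,d2)=ray("scene",*s1(624,124)),ray("top",*c2(92,209))
k=np.linalg.lstsq(np.c_[d1,-d2],o2-o1,rcond=None)[0];print("button",o1+k[0]*d1,o2+k[1]*d2)
print("box corners (50,200),(-50,200)",S(698,190,.115),S(632,95,.115))
print("base corner back right", S(195,518,0))
print("base back left?",S(628,312,.012))
print("stop gaps",[S(*p,.067) for p in((391,370),(504,316))])
print("top dividers",[at("top",*c2(*p),.067) for p in((145,160),(267,158),(388,158))])
c=np.radians(1.7)
R=np.array([[np.cos(c),-np.sin(c)],[np.sin(c),np.cos(c)]]);O=np.array([.598,-.138])
for q in((50,200,.115),(-50,200,.115),(60,-200,0),(43,-44,.067),(43,44,.067),(-50,150,.133),(-50,-150,.133),(-60,0,.0)):
    P=np.r_[O+R@np.array(q[:2])/1000,q[2]];u,v=proj("scene",P);a,b=proj("top",P);print(q,P,"s1",(u+.5-170)*4,(v+.5-165)*4,"c2",(a+.5-300)*4.4,(b+.5-140)*4.4)
E
```

```text
button [0.5839 0.0339 0.135 ] [0.5836 0.0332 0.135 ]
box corners (50,200),(-50,200) [0.6446 0.061  0.115 ] [0.5495 0.0575 0.115 ]
base corner back right [ 0.6639 -0.3348  0.    ]
base back left? [0.657  0.0006 0.012 ]
stop gaps [array([ 0.6541, -0.1777,  0.067 ]), array([ 0.6498, -0.0919,  0.067 ])]
top dividers [array([ 0.6374, -0.0032,  0.067 ]), array([ 0.6414, -0.0907,  0.067 ]), array([ 0.6438, -0.1774,  0.067 ])]
(50, 200, 0.115) [0.642  0.0634 0.115 ] s1 699.7936318809209 186.52898219821907 c2 51.644111177605105 133.6039223666073
(-50, 200, 0.115) [0.5421 0.0604 0.115 ] s1 631.5943218577627 86.8850482936815 c2 51.23263427235609 274.0127824607749
(60, -200, 0) [ 0.6639 -0.3361  0.    ] s1 193.64036058567945 519.3073089349132 c2 589.3134955324717 161.5161546445737
(43, -44, 0.067) [ 0.6423 -0.1807  0.067 ] s1 380.9762569657389 358.37965759352846 c2 393.13209043550347 160.6817386937109
(43, 44, 0.067) [ 0.6397 -0.0927  0.067 ] s1 497.53904717027444 305.54206354422377 c2 270.3101474827559 160.87161934361507
(-50, 150, 0.133) [0.5436 0.0105 0.133 ] s1 569.7332471977504 97.42549313238203 c2 124.37025853029162 268.42355263075274
(-50, -150, 0.133) [ 0.5525 -0.2894  0.133 ] s1 165.46510709949757 267.4124999791213 c2 567.1076235456487 267.9335602747154
(-60, 0, 0.0) [ 0.538  -0.1398  0.    ] s1 393.01071745084323 269.7168341916258 c2 325.2724070318857 319.3815719630193
```

{"api": "send_rows", "payload": {
  "motion": [
    [[0.65,0.85,0],[0,0,0]],
    [[0.6,0.88,0],[0,0,0]],
    [[0,0,2],[0,0,0]],
    [[0,0,3],[0,0,0]],
    [[0,0,3],[0,0,0]],
    [[0,0,2],[0,0,0]],
    [[0,0,0.5],[0,0,0]],
    [[0,0,0],[0,0,0]]
  ]
}}

```text
t: 3.53
ee_pos: [0.4506, -0.0652, 0.1159]
tool_rot: [[-0.506, 0.862, -0.003], [0.862, 0.506, 0.001], [0.003, -0.002, -1.0]]
ft_force: [-0.3, 0.2, 0.3]
finger_gap: 0.602
gripper_force: 0.0
```

{"api": "send_rows", "payload": {
  "motion": [
    [[0,0,2],[0,0,0]],
    [[0,0,2],[0,0,0]],
    [[0,0,1.5],[0,0,0]],
    [[0,0,0.8],[0,0,0]],
    [[0,0,0.5],[0,0,0]],
    [[0,0,0],[0,0,0]],
    [[0,0,0],[0,0,0]]
  ]
}}

```text
t: 4.12
ee_pos: [0.4521, -0.0662, 0.051]
tool_rot: [[-0.506, 0.862, 0.002], [0.862, 0.506, -0.0], [-0.001, 0.001, -1.0]]
ft_force: [0.7, 0.0, 0.1]
finger_gap: 0.603
gripper_force: 0.0
```

{"api": "send_rows", "payload": {
  "motion": [
    [[0,0,0],[0,0,0]],
    [[0,0,0],[0,0,0]],
    [[0,0,0],[0,0,0]],
    [[0,0,0],[0,0,0]],
    [[0,0,0],[0,0,0]],
    [[0,0,0],[0,0,0]]
  ],
  "fingers": 1,
  "grip_force": 40
}}

```text
t: 4.62
ee_pos: [0.4516, -0.0661, 0.0498]
tool_rot: [[-0.506, 0.862, 0.001], [0.862, 0.506, 0.0], [-0.0, 0.001, -1.0]]
ft_force: [0.6, 0.0, -0.4]
finger_gap: 0.182
gripper_force: 0.4
```

{"api": "send_rows", "payload": {
  "motion": [
    [[0,0,0],[0,0,0]],
    [[0,0,0],[0,0,0]],
    [[0,0,0],[0,0,0]],
    [[0,0,-1],[0,0,0]],
    [[0,0,-1.5],[0,0,0]],
    [[0,0,-1.5],[0,0,0]],
    [[0,0,-0.8],[0,0,0]],
    [[1,0.1,0],[0,0,0]]
  ]
}}

```text
t: 5.28
ee_pos: [0.4482, -0.058, 0.0999]
tool_rot: [[-0.505, 0.863, 0.003], [0.863, 0.505, -0.001], [-0.003, 0.002, -1.0]]
ft_force: [-0.9, -0.5, -2.1]
finger_gap: 0.156
gripper_force: 40.0
```

{"api": "send_rows", "payload": {
  "motion": [
    [[2.5,0.3,0],[0,0,0]],
    [[3.5,0.4,0],[0,0,0]],
    [[3.5,0.4,0],[0,0,0]],
    [[3.5,0.5,0],[0,0,0]],
    [[3.5,0.5,0],[0,0,0]],
    [[3.5,0.4,0],[0,0,0]],
    [[3.5,0.4,0],[0,0,0]],
    [[2.4,0.3,0],[0,0,0]]
  ]
}}

```text
t: 5.95
ee_pos: [0.3411, 0.1848, 0.0967]
tool_rot: [[-0.508, 0.862, -0.002], [0.862, 0.508, 0.0], [0.001, -0.001, -1.0]]
ft_force: [1.2, -0.3, -3.0]
finger_gap: 0.156
gripper_force: 40.0
```

{"api": "send_rows", "payload": {
  "motion": [
    [[0,0,0],[0,0,0.06]],
    [[0,0,0],[0,0,0.1]],
    [[0,0,0],[0,0,0.11]],
    [[0,0,0],[0,0,0.11]],
    [[0,0,0],[0,0,0.11]],
    [[0,0,0],[0,0,0.11]],
    [[0,0,0],[0,0,0.11]],
    [[0,0,0],[0,0,0.11]]
  ]
}}

```text
t: 6.62
ee_pos: [0.3425, 0.1826, 0.0965]
tool_rot: [[0.29, 0.957, -0.002], [0.957, -0.29, -0.001], [-0.001, -0.002, -1.0]]
ft_force: [-0.3, -0.7, -2.3]
finger_gap: 0.153
gripper_force: 40.0
```

{"api": "send_rows", "payload": {
  "motion": [
    [[0,0,0],[0,0,0.11]],
    [[0,0,0],[0,0,0.11]],
    [[0,0,0],[0,0,0.11]],
    [[0,0,0],[0,0,0.11]],
    [[0,0,0],[0,0,0.11]],
    [[0,0,0],[0,0,0.11]],
    [[0,0,0],[0,0,0.06]],
    [[0,0,0],[0,0,0.02]]
  ]
}}

```text
t: 7.28
ee_pos: [0.3426, 0.1826, 0.0966]
tool_rot: [[0.858, 0.514, -0.002], [0.514, -0.858, -0.001], [-0.002, -0.0, -1.0]]
ft_force: [-0.5, 0.5, -2.0]
finger_gap: 0.155
gripper_force: 40.0
```

```bash
python3 - <<'E'
from h import *
t=grab_frame("top");go(.545-.235*.857,.3035-.235*.515,.098,31)
crop(t,"t2",195,165,365,290,4.6)
E
```

```text
at [0.3427 0.1826 0.0967] yaw 30.98 | shift now cm [ 0.07  0.05 -0.13] | turn z -0.0 | shift if turned first [ 0.07  0.05 -0.13]
```

View pics/t2.png

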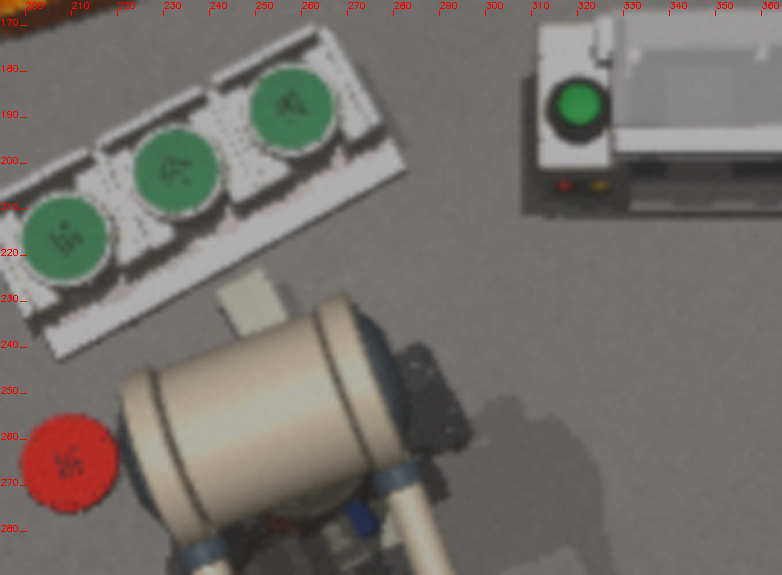

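The tongue tip edge runs from (242,228.4) to (252,222.8), and the bay 1 slot mouth is at about (239.6,213.3). Next I check the alignment.

```bash
python3 - <<'E'
from h import *
np.set_printoptions(precision=4,suppress=True)
q=lambda x,y:((x+.5)/4.6-.5+195,(y+.5)/4.6-.5+165)
p=observe()["ee_pos"];x=np.array([.857,.515]);y=np.array([-.515,.857]);B=np.array([.545,.3035])
def show(n,P,ref): d=(P[:2]-ref);print(n,P,"x",d@x,"y",d@y)
for c in((218,293),(264,267)): show("tip rel TCP",at("top",*q(*c),.0505),p[:2])
show("slot rel bay1",at("top",*q(204,222),.06),B)
for c in((66,238),(177,170),(291,108)): show("lid rel bay1",at("top",*q(*c),.074),B)
# lips/dividers etc: ledge front corners
for c in((60,361),(407,171)): show("front plate",at("top",*q(*c),0.0),B)
E
```

```text
tip rel TCP [0.465  0.2749 0.0505] x 0.15236533469038344 y 0.016118296898092715
tip rel TCP [0.4838 0.2448 0.0505] x 0.15289873312345992 y -0.019324426797538333
slot rel bay1 [0.5119 0.2858 0.06  ] x -0.037432528196204934 y 0.001889729488673898
lid rel bay1 [0.4958 0.3751 0.074 ] x -0.005276987317473378 y 0.08663696206189338
lid rel bay1 [0.5445 0.3039 0.074 ] x -0.0002267119073372837 y 0.0005560459880525841
lid rel bay1 [0.5897 0.2294 0.074 ] x 0.00015649704240848494 y -0.08658250721746014
front plate [0.4219 0.3899 0.    ] x -0.060949261744813 y 0.13745100286878986
front plate [0.5638 0.1549 0.    ] x -0.06043231618934584 y -0.13707567742786225
```

{"api": "send_rows", "payload": {
  "motion": [
    [[1,-0.1,0],[0,0,0]],
    [[1.8,0,0],[0,0,0]],
    [[2,0,0],[0,0,0]],
    [[2,0,0],[0,0,0]],
    [[2,0,0],[0,0,0]],
    [[1.5,0,0],[0,0,0]],
    [[1,0,0],[0,0,0]],
    [[0,0,0],[0,0,0]]
  ]
}}

```text
t: 8.0
ee_pos: [0.4404, 0.2423, 0.0967]
tool_rot: [[0.856, 0.517, -0.001], [0.517, -0.856, -0.0], [-0.001, -0.0, -1.0]]
ft_force: [-0.1, -0.2, -3.9]
finger_gap: 0.155
gripper_force: 40.0
```

{"api": "send_rows", "payload": {
  "motion": [
    [[0,0,-0.3],[0,0,0]],
    [[0,0,-0.3],[0,0,0]],
    [[0,0,-0.2],[0,0,0]],
    [[0,0,-0.2],[0,0,0]],
    [[0,0,-0.3],[0,0,0]],
    [[0,0,-0.4],[0,0,0]],
    [[0,0,-0.4],[0,0,0]],
    [[0,0,-0.3],[0,0,0]]
  ]
}}

```text
t: 8.67
ee_pos: [0.44, 0.2417, 0.1224]
tool_rot: [[0.857, 0.516, 0.001], [0.516, -0.857, 0.0], [0.001, 0.0, -1.0]]
ft_force: [0.3, 0.7, -3.1]
finger_gap: 0.157
gripper_force: 40.0
```

```bash
python3 - <<'E'
from h import *
t=grab_frame("top");s=grab_frame("scene");go(.545-.235*.857,.3035-.235*.515,.125,31)
a=np.zeros((380,800,3),np.uint8)
crop(t,"a",195,165,295,255,4);crop(s,"b",350,130,450,225,4)
a[:360,:400]=cv2.imread("pics/a.png");a[:380,400:]=cv2.imread("pics/b.png");cv2.imwrite("pics/m3.png",a)
E
```

```text
at [0.4403 0.2418 0.1226] yaw 31.04 | shift now cm [-11.34   0.1   -0.26] | turn z 0.001 | shift if turned first [-11.34   0.11  -0.24]
```

View pics/m3.png

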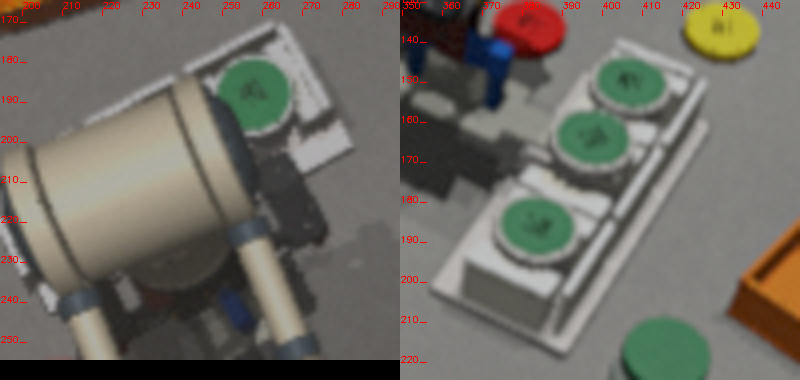

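The middle lid is lifted; its top is at scene px (398,164). I check its place on the tongue and plan the path to the station.

```bash
python3 - <<'E'
from h import *
np.set_printoptions(precision=4,suppress=True)
P=at("scene",350+(593+.5)/4-.5,130+(138+.5)/4-.5,.0908);p=observe()["ee_pos"]
d=P[:2]-p[:2];print(P,d@[.857,.515],d@[-.515,.857])
c,s=np.cos(np.radians(1.8)),np.sin(np.radians(1.8))
for i,b in enumerate(((.6018,-.224),(.599,-.136),(.5962,-.048))):
    print("bay",i,"seat TCP",b[0]-.1226*c,b[1]-.1226*s,"stage",b[0]-.235*c,b[1]-.235*s)
E
```

```text
[0.6845 0.5845 0.0908] 0.3858190718185778 0.16787506978402825
bay 0 seat TCP 0.4792604956991613 -0.22785095906297853 stage 0.3669159583140531 -0.23138152838336015
bay 1 seat TCP 0.47646049569916127 -0.13985095906297854 stage 0.3641159583140531 -0.14338152838336016
bay 2 seat TCP 0.47366049569916124 -0.05185095906297853 stage 0.36131595831405305 -0.05538152838336015
```

```bash
python3 - <<'E'
from h import *
np.set_printoptions(precision=4,suppress=True)
P=at("scene",350+(193+.5)/4-.5,130+(138+.5)/4-.5,.0908);p=observe()["ee_pos"]
d=P[:2]-p[:2];print(P,d@[.857,.515],d@[-.515,.857])
E
```

```text
[0.5451 0.3052 0.0908] 0.12243425238491168 0.000333490428085656
```

{"api": "send_rows", "payload": {
  "motion": [
    [[-0.4,0,-0.1],[0,0,0]],
    [[-0.9,0,-0.1],[0,0,0]],
    [[-1.4,0,0],[0,0,0]],
    [[-1.8,0,0],[0,0,0]],
    [[-2,0,0],[0,0,0]],
    [[-2,0,0],[0,0,0]],
    [[-1.6,0,0],[0,0,0]],
    [[-0.8,0,0],[0,0,0]]
  ]
}}

```text
t: 9.43
ee_pos: [0.3451, 0.1847, 0.1235]
tool_rot: [[0.857, 0.516, -0.0], [0.516, -0.857, -0.0], [-0.0, 0.0, -1.0]]
ft_force: [1.1, -0.4, -2.4]
finger_gap: 0.157
gripper_force: 40.0
```

{"api": "send_rows", "payload": {
  "motion": [
    [[0,0,0],[0,0,0.03]],
    [[0,0,0],[0,0,0.06]],
    [[0,0,0],[0,0,0.08]],
    [[0,0,0],[0,0,0.09]],
    [[0,0,0],[0,0,0.09]],
    [[0,0,0],[0,0,0.08]],
    [[0,0,0],[0,0,0.05]],
    [[0,0,0],[0,0,0.03]]
  ]
}}

```text
t: 10.1
ee_pos: [0.3466, 0.1855, 0.1236]
tool_rot: [[1.0, 0.029, -0.0], [0.029, -1.0, 0.0], [-0.0, -0.0, -1.0]]
ft_force: [-1.9, -0.0, -2.5]
finger_gap: 0.158
gripper_force: 40.1
```

{"api": "send_rows", "payload": {
  "motion": [
    [[0,0.6,0],[0,0,0]],
    [[0,1.2,0],[0,0,0]],
    [[0.1,1.8,0],[0,0,0]],
    [[0.1,2.4,0],[0,0,0]],
    [[0.1,2.8,0],[0,0,0]],
    [[0.1,3,0],[0,0,0]],
    [[0.1,3,0],[0,0,0]],
    [[0.1,3,0],[0,0,0]]
  ]
}}

```text
t: 10.77
ee_pos: [0.3579, 0.0061, 0.1237]
tool_rot: [[0.999, 0.033, 0.001], [0.033, -0.999, -0.0], [0.001, 0.0, -1.0]]
ft_force: [0.4, -0.1, -3.7]
finger_gap: 0.157
gripper_force: 40.0
```

{"api": "send_rows", "payload": {
  "motion": [
    [[0.1,3,0],[0,0,0]],
    [[0.1,3,0],[0,0,0]],
    [[0.1,2.8,0],[0,0,0]],
    [[0,2.4,0],[0,0,0]],
    [[0,1.8,0],[0,0,0]],
    [[0,1.2,0],[0,0,0]],
    [[0,0.6,0],[0,0,0]],
    [[0,0.2,0],[0,0,0]]
  ]
}}

```text
t: 11.43
ee_pos: [0.3656, -0.143, 0.1235]
tool_rot: [[1.0, 0.031, -0.0], [0.031, -1.0, 0.0], [-0.0, -0.0, -1.0]]
ft_force: [-0.6, 0.2, -2.9]
finger_gap: 0.155
gripper_force: 40.0
```

```bash
python3 - <<'E'
from h import *
t=grab_frame("top");go(.3641,-.1434,.1235,1.8)
crop(t,"t4",310,160,430,240,6)
E
```

```text
at [ 0.3657 -0.1426  0.1235] yaw 1.79 | shift now cm [-0.16  0.07  0.  ] | turn z -0.0 | shift if turned first [-0.16  0.07  0.  ]
```

View pics/t4.png

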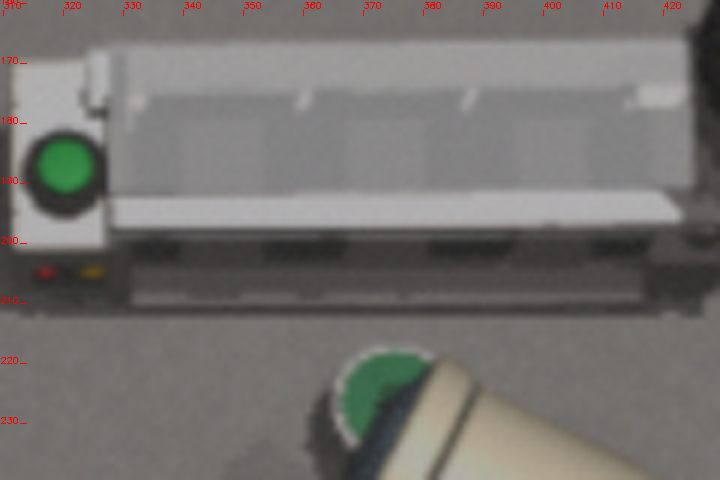

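{"api": "send_rows", "payload": {
  "motion": [
    [[0.4,0,0],[0,0,0]],
    [[0.9,0,0],[0,0,0]],
    [[1.4,0,0],[0,0,0]],
    [[1.8,0,0],[0,0,0]],
    [[1.9,0,0],[0,0,0]],
    [[1.8,0,0],[0,0,0]],
    [[1.4,0,0],[0,0,0]],
    [[0.9,0,0],[0,0,0]]
  ]
}}

```text
t: 12.15
ee_pos: [0.4721, -0.1374, 0.1232]
tool_rot: [[0.999, 0.034, -0.001], [0.034, -0.999, 0.001], [-0.001, -0.001, -1.0]]
ft_force: [-0.7, -0.1, -2.4]
finger_gap: 0.158
gripper_force: 40.0
```

{"api": "send_rows", "payload": {
  "motion": [
    [[0.5,0,0],[0,0,0]],
    [[0.1,0,0],[0,0,0]],
    [[0,0,0],[0,0,0]],
    [[0,0,0.4],[0,0,0]],
    [[0,0,0.5],[0,0,0]],
    [[0,0,0.3],[0,0,0]],
    [[0,0,0.1],[0,0,0]],
    [[0,0,0],[0,0,0]]
  ]
}}

```text
t: 12.82
ee_pos: [0.4763, -0.1386, 0.11]
tool_rot: [[1.0, 0.031, -0.001], [0.031, -1.0, 0.0], [-0.001, -0.0, -1.0]]
ft_force: [-0.5, 0.7, -3.3]
finger_gap: 0.157
gripper_force: 40.0
```

```bash
python3 - <<'E'
from h import *
t=grab_frame("top");s=grab_frame("scene");go(.4765,-.1399,.1235,1.8)
a=np.zeros((540,800,3),np.uint8)
crop(t,"a",310,160,440,250,6);crop(s,"b",220,175,353,265,6)
cv2.imwrite("pics/top5.png",t[:,:,::-1])
E
```

```text
at [ 0.4766 -0.1386  0.1105] yaw 1.81 | shift now cm [-0.01  0.13 -1.3 ] | turn z 0.0 | shift if turned first [-0.01  0.13 -1.3 ]
```

View pics/b.png

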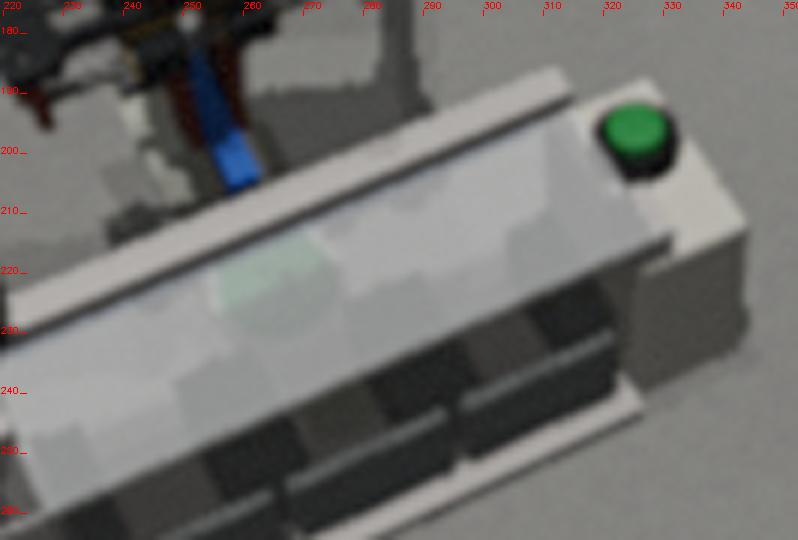

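The lid shows through the guard as an ellipse centred at about scene px (266,221.5), over the middle bay. The stop gaps are at (266,257.5) and (295,243).

```bash
python3 - <<'E'
from h import *
np.set_printoptions(precision=4,suppress=True)
q=lambda x,y:((x+.5)/6-.5+220,(y+.5)/6-.5+175)
# predicted outline of lid (top and bottom circle) at expected place
th=np.linspace(0,2*np.pi,24,endpoint=False);s=observe();p=s["ee_pos"]
def outline(c,zs): 
    pts=np.array([proj("scene",(c[0]+.033*np.cos(t),c[1]+.033*np.sin(t),z)) for z in zs for t in th]);pts=(pts+.5-[220,175])*6
    return pts.min(0),pts.max(0)
c=p[:2]+.1226*np.array([.9995,.0314]);print("expected",c,outline(c,(.0647,.0787)))
print("gap pts",[at("scene",*q(*k),.067) for k in((283,487),(455,403))])
# full image bay1 outline
print("seat", outline((.599,-.136),(.06,.074)))
E
```

```text
expected [ 0.5991 -0.1348] (array([256.0511, 292.96  ]), array([399.7269, 429.6014]))
gap pts [array([ 0.6495, -0.1776,  0.067 ]), array([ 0.6441, -0.09  ,  0.067 ])]
seat (array([254.9119, 299.114 ]), array([398.1305, 435.454 ]))
```

```bash
python3 - <<'E'
from h import *
np.set_printoptions(precision=1,suppress=True)
th=np.linspace(0,2*np.pi,24,endpoint=False)
def outline(n,c,zs,o,k): 
    pts=np.array([proj(n,(c[0]+.033*np.cos(t),c[1]+.033*np.sin(t),z)) for z in zs for t in th]);pts=(pts+.5-o)*k
    return pts.min(0),pts.max(0)
print("t4 expected",outline("top",(.4882,-.139),(.0917,),[310,160],6))
for dx in(0,-.02,-.04,-.055):
  print(dx,outline("scene",(.5991+dx,-.1348),(.0647,.0787),[220,175],6),outline("top",(.5991+dx,-.1348),(.0787,),[310,160],6))
a=cv2.imread("pics/a.png");b=cv2.imread("pics/b.png")
# enhance contrast under the guard
z=b[190:460,100:640];z=np.hstack([cv2.createCLAHE(4,(4,4)).apply(z[:,:,i])[...,None][:, :, 0:1] for i in()]) if 0 else np.dstack([cv2.createCLAHE(4,(4,4)).apply(np.ascontiguousarray(z[:,:,i])) for i in range(3)])
t=a[40:300];t=np.dstack([cv2.createCLAHE(4,(4,4)).apply(np.ascontiguousarray(t[:,:,i])) for i in range(3)])
m=np.zeros((530,780,3),np.uint8);m[:270,:540]=z;m[270:530,:]=t;cv2.imwrite("pics/m6.png",m)
E
```

```text
t4 expected (array([335.2, 314.2]), array([465.5, 442.6]))
0 (array([256., 293.]), array([399.7, 429.6])) (array([326.9, 109.8]), array([454.2, 233.4]))
-0.02 (array([240.7, 261.4]), array([383.2, 395.9])) (array([326.5, 147. ]), array([454.2, 271.3]))
-0.04 (array([225.7, 230.4]), array([367. , 362.9])) (array([326.1, 184.4]), array([454.1, 309.3]))
-0.055 (array([214.7, 207.6]), array([355.1, 338.5])) (array([325.8, 212.6]), array([454.1, 338.1]))
```

View pics/m6.png

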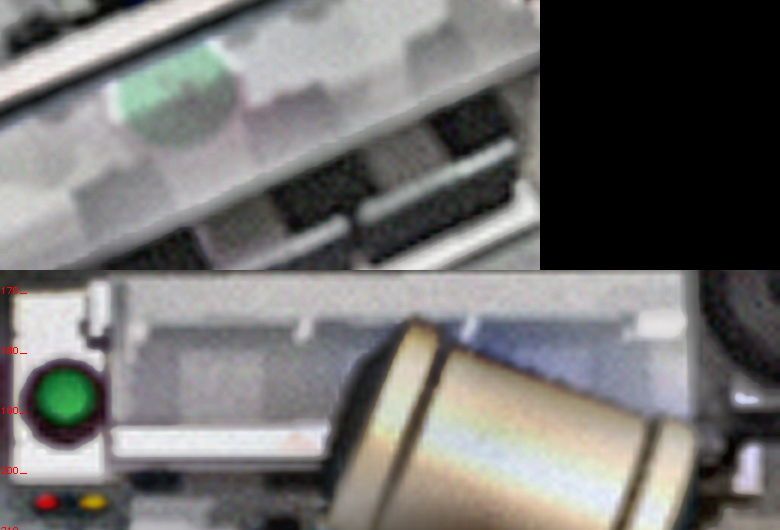

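{"api": "send_rows", "payload": {
  "motion": [
    [[0,0,-0.3],[0,0,0]],
    [[0,0,-0.4],[0,0,0]],
    [[-0.3,0,0],[0,0,0]],
    [[-0.6,0,0],[0,0,0]],
    [[-0.9,0,0],[0,0,0]],
    [[-1.2,0,0],[0,0,0]],
    [[-1.4,0,0],[0,0,0]],
    [[-1.5,0,0],[0,0,0]]
  ]
}}

```text
t: 13.58
ee_pos: [0.4167, -0.1404, 0.1174]
tool_rot: [[0.999, 0.032, -0.0], [0.032, -0.999, 0.0], [-0.0, -0.0, -1.0]]
ft_force: [0.0, 0.3, -3.6]
finger_gap: 0.157
gripper_force: 40.0
```

{"api": "send_rows", "payload": {
  "motion": [
    [[-1.4,0,0],[0,0,0]],
    [[-1.2,0,0],[0,0,0]],
    [[-1,0,0],[0,0,0]],
    [[-0.8,0,0],[0,0,0]],
    [[-0.5,0,0],[0,0,0]],
    [[-0.3,0,0],[0,0,0]],
    [[0,0,0],[0,0,0]]
  ]
}}

```text
t: 14.17
ee_pos: [0.3656, -0.1422, 0.1178]
tool_rot: [[1.0, 0.031, 0.0], [0.031, -1.0, -0.0], [0.0, 0.0, -1.0]]
ft_force: [0.4, 0.3, -2.6]
finger_gap: 0.154
gripper_force: 40.0
```

```bash
python3 - <<'E'
from h import *
t=grab_frame("top");s=grab_frame("scene");go(.3641,-.1434,.1235,1.8)
a=np.zeros((500,800,3),np.uint8)
crop(t,"a",340,190,440,265,4);crop(s,"b",200,110,310,230,4)
x=cv2.imread("pics/a.png");y=cv2.imread("pics/b.png");a[:x.shape[0],:400]=x[:,:400];a[:480,400:]=y[:,:400];cv2.imwrite("pics/m7.png",a)
E
```

```text
at [ 0.3661 -0.1422  0.1177] yaw 1.82 | shift now cm [-0.2   0.12 -0.58] | turn z 0.0 | shift if turned first [-0.2   0.12 -0.58]
```

View pics/m7.png

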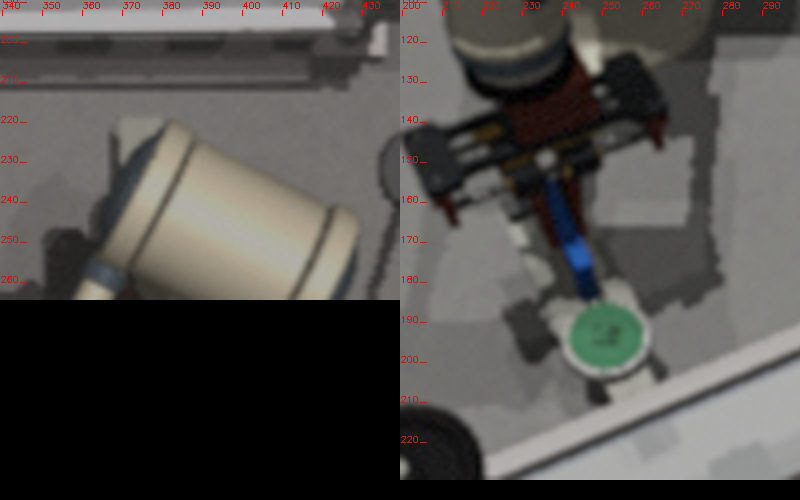

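```bash
python3 - <<'E'
from h import *
np.set_printoptions(precision=4,suppress=True)
p=observe()["ee_pos"];x=np.array([.9995,.0316]);y=np.array([-.0316,.9995])
T=lambda u,v:(340+(u+.5)/4-.5,190+(v+.5)/4-.5)
S=lambda u,v:(200+(u-400+.5)/4-.5,110+(v+.5)/4-.5)
for z in(.086,.078,.094): P=at("scene",*S(605,336),z);d=P[:2]-p[:2];print("lid",z,P,d@x,d@y)
for z in(.072,.062):
  for n,q in(("scene",S(662,380)),("scene",S(604,404)),("top",T(119,118))):
    P=at(n,*q,z);d=P[:2]-p[:2];print(n,z,d@x,d@y)
E
```

```text
lid 0.086 [ 0.4448 -0.1458  0.086 ] 0.07851625424381946 -0.006123014939266579
lid 0.078 [ 0.4385 -0.1448  0.078 ] 0.07225972400924623 -0.004982885991849071
lid 0.094 [ 0.4511 -0.1467  0.094 ] 0.08477278447839257 -0.007263143886684055
scene 0.072 0.12586479438930276 0.017905208198249808
scene 0.072 0.12558859478953993 -0.02810365999084561
top 0.072 0.1361318060541574 0.017875080932123116
scene 0.062 0.11867038091171085 0.019567054611792027
scene 0.062 0.11839121429097614 -0.026936054977091173
top 0.062 0.1378885560761563 0.016867846747419438
```

The scene view puts the tongue tip at about (263,205) and the lid centre at (251,193.5). Triangulated against the top view, the tip has risen about 11 mm and the lifter has slid back about 2 cm in the grip, so the grip must have slackened. The lid is still on the tongue. I'll set the lifter down on free table to level it and re-grasp.

{"api": "send_rows", "payload": {
  "motion": [
    [[0,0,0.5],[0,0,0]],
    [[0,0,0.8],[0,0,0]],
    [[0,0,0.9],[0,0,0]],
    [[0,0,0.9],[0,0,0]],
    [[0,0,0.8],[0,0,0]],
    [[0,0,0.5],[0,0,0]],
    [[0,0,0.3],[0,0,0]],
    [[0,0,0],[0,0,0]]
  ]
}}

```text
t: 14.93
ee_pos: [0.3659, -0.1421, 0.0703]
tool_rot: [[0.999, 0.032, 0.0], [0.032, -0.999, 0.0], [0.0, -0.0, -1.0]]
ft_force: [-0.8, -0.2, -2.0]
finger_gap: 0.158
gripper_force: 40.0
```

{"api": "send_rows", "payload": {
  "motion": [
    [[0,0,0.2],[0,0,0]],
    [[0,0,0.2],[0,0,0]],
    [[0,0,0.2],[0,0,0]],
    [[0,0,0],[0,0,0]]
  ]
}}

```text
t: 15.27
ee_pos: [0.366, -0.1422, 0.0646]
tool_rot: [[1.0, 0.032, 0.0], [0.032, -1.0, -0.0], [0.0, 0.0, -1.0]]
ft_force: [-1.7, -0.8, 0.5]
finger_gap: 0.155
gripper_force: 40.0
```

{"api": "send_rows", "payload": {
  "motion": [
    [[0,0,0.1],[0,0,0]],
    [[0,0,0.1],[0,0,0]],
    [[0,0,0.15],[0,0,0]],
    [[0,0,0.15],[0,0,0]]
  ],
  "grip_force": 15
}}

```text
t: 15.6
ee_pos: [0.3658, -0.142, 0.0593]
tool_rot: [[0.999, 0.032, -0.0], [0.032, -0.999, 0.0], [-0.0, -0.0, -1.0]]
ft_force: [-0.9, -0.5, -1.7]
finger_gap: 0.162
gripper_force: 15.0
```

{"api": "send_rows", "payload": {
  "motion": [
    [[0,0,0.1],[0,0,0]],
    [[0,0,0.1],[0,0,0]],
    [[0,0,0.1],[0,0,0]],
    [[0,0,0.1],[0,0,0]],
    [[0,0,0],[0,0,0]]
  ]
}}

```text
t: 16.02
ee_pos: [0.3659, -0.1421, 0.0554]
tool_rot: [[0.999, 0.032, -0.0], [0.032, -0.999, 0.0], [-0.0, -0.0, -1.0]]
ft_force: [-0.0, 0.2, -1.2]
finger_gap: 0.159
gripper_force: 15.0
```

{"api": "send_rows", "payload": {
  "motion": [
    [[0,0,0.1],[0,0,0]],
    [[0,0,0.1],[0,0,0]],
    [[0,0,0.1],[0,0,0]],
    [[0,0,0.1],[0,0,0]],
    [[0,0,0.1],[0,0,0]],
    [[0,0,0],[0,0,0]]
  ],
  "grip_force": 8
}}

```text
t: 16.52
ee_pos: [0.3659, -0.1421, 0.0508]
tool_rot: [[0.999, 0.032, 0.0], [0.032, -0.999, 0.0], [0.0, -0.0, -1.0]]
ft_force: [-1.1, 0.6, -0.0]
finger_gap: 0.16
gripper_force: 8.0
```

```bash
python3 - <<'E'
from h import *
s=grab_frame("scene");crop(s,"s8",190,125,300,225,6);o=observe();print(o["ee_pos"],o["ft_force"],o["torque"],o["finger_gap"])
E
```

```text
[ 0.36594054 -0.14210977  0.05083227] [-1.28288691  0.52716246  0.58474034] [0.10708278 0.27454779 0.03500504] 0.16149005674594544
```

View pics/s8.png

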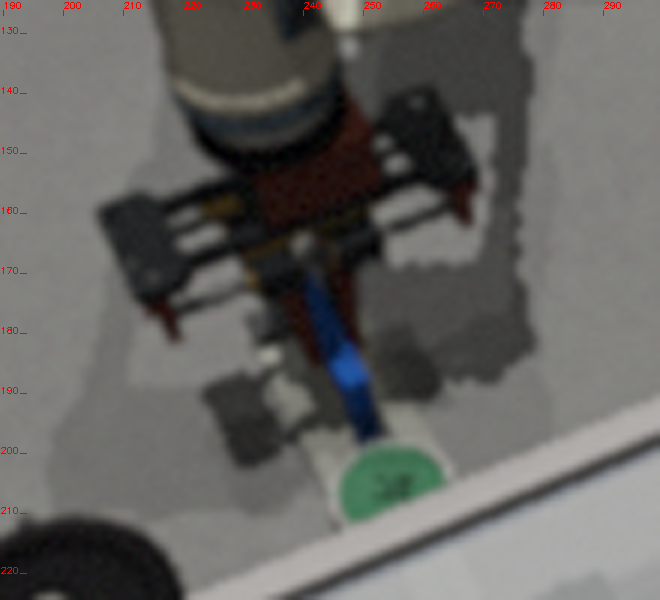

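{"api": "send_rows", "payload": {
  "motion": [
    [[0,0,0],[0,0,0]],
    [[0,0,0],[0,0,0]],
    [[0,0,0],[0,0,0]],
    [[0,0,0],[0,0,0]],
    [[0,0,-2],[0,0,0]],
    [[0,0,-3],[0,0,0]],
    [[0,0,-3],[0,0,0]],
    [[0,0,-3],[0,0,0]]
  ],
  "fingers": -0.1
}}

```text
t: 17.23
ee_pos: [0.3657, -0.142, 0.1617]
tool_rot: [[0.999, 0.032, -0.0], [0.032, -0.999, 0.0], [-0.0, -0.0, -1.0]]
ft_force: [0.0, -0.7, -0.4]
finger_gap: 0.55
gripper_force: 0.0
```

{"api": "send_rows", "payload": {
  "motion": [
    [[0,-2,-1],[0,0,0]],
    [[0,-4,0],[0,0,0]],
    [[0,-4,0],[0,0,0]],
    [[0,-4,0],[0,0,0]],
    [[0,-4,0],[0,0,0]],
    [[0,-4,0],[0,0,0]],
    [[0,-2,0],[0,0,0]],
    [[0,0,0],[0,0,0]]
  ]
}}

```text
t: 17.9
ee_pos: [0.3578, 0.1011, 0.1707]
tool_rot: [[0.999, 0.037, 0.0], [0.037, -0.999, 0.001], [0.0, -0.001, -1.0]]
ft_force: [0.8, -0.5, 0.1]
finger_gap: 0.549
gripper_force: 0.0
```

```bash
python3 - <<'E'
from h import *
t=grab_frame("top");crop(t,"t9",335,195,455,285,6.6);print(observe()["ee_pos"])
E
```

```text
[0.35801733 0.09924447 0.17062804]
```

View pics/t9.png

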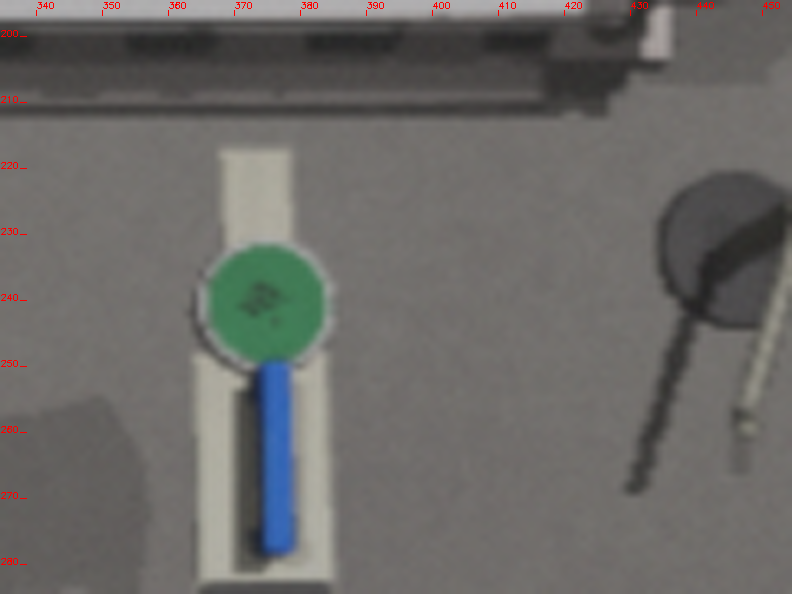

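The lifter is flat. Its rail runs from px (376,249.5) to (376.6,279), its tip is at (373.5,217), and the lid at (375,240.3) lies just ahead of the handle.

```bash
python3 - <<'E'
from h import *
np.set_printoptions(precision=4,suppress=True)
q=lambda u,v,z:at("top",335+(u+.5)/6.6-.5,195+(v+.5)/6.6-.5,z)
a,b=q(275,363,.07),q(279,553,.07);print("rail",a,b,np.linalg.norm(a-b),np.degrees(np.arctan2(*(a-b)[[1,0]])))
c,d=q(219,148,.004),q(292,148,.004);print("tip",c,d,(c+d)/2, "lid",q(266,302,.018))
m=(c+d)/2;r=(a+b)/2;e=(m-r)[:2];print(np.linalg.norm(e),np.degrees(np.arctan2(e[1],e[0])))
E
```

```text
rail [ 0.4083 -0.1418  0.07  ] [ 0.3215 -0.144   0.07  ] 0.08678992267251341 1.43851705359077
tip [ 0.5206 -0.1212  0.004 ] [ 0.5216 -0.1569  0.004 ] [ 0.5211 -0.139   0.004 ] lid [ 0.4436 -0.1431  0.018 ]
0.15621694421830798 1.421523267931847
```

{"api": "send_rows", "payload": {
  "motion": [
    [[0,2,0],[0,0,0]],
    [[0.1,4,0],[0,0,0]],
    [[0.2,4,0],[0,0,0]],
    [[0.2,4,0],[0,0,0]],
    [[0.2,4,0],[0,0,0]],
    [[0.2,4,0],[0,0,0]],
    [[0,2,0],[0,0,0.01]],
    [[0,0.2,0],[0,0,0]]
  ]
}}

```text
t: 18.62
ee_pos: [0.3738, -0.1484, 0.1702]
tool_rot: [[1.0, 0.014, -0.001], [0.014, -1.0, -0.001], [-0.001, 0.001, -1.0]]
ft_force: [0.3, 0.4, -0.3]
finger_gap: 0.55
gripper_force: 0.0
```

```bash
cat >> h.py <<'E'
def green(n,box,z):
    f=grab_frame(n).astype(int);x0,y0,x1,y1=box;m=np.zeros(f.shape[:2],bool)
    r,g,b=f[...,0],f[...,1],f[...,2];m[y0:y1,x0:x1]=((g>r*1.25)&(g>b*1.15)&(g>50))[y0:y1,x0:x1]
    v,u=np.nonzero(m);print("n",len(u),"px",u.mean().round(1),v.mean().round(1),"world",np.round(at(n,u.mean(),v.mean(),z),4))
E
python3 - <<'E'
from h import *
green("scene",(230,170,275,225),.018)
go(.3652,-.143,.046,1.4)
E
```

```text
n 138 px 254.0 204.7 world [ 0.437  -0.1441  0.018 ]
at [ 0.374  -0.1467  0.1703] yaw 0.91 | shift now cm [-0.86 -0.38 12.43] | turn z -0.009 | shift if turned first [-0.87 -0.39 12.43]
```

{"api": "send_rows", "payload": {
  "motion": [
    [[-0.87,-0.39,1],[0,0,-0.009]],
    [[0,0,2],[0,0,0]],
    [[0,0,2.5],[0,0,0]],
    [[0,0,2.5],[0,0,0]],
    [[0,0,2],[0,0,0]],
    [[0,0,1.5],[0,0,0]],
    [[0,0,0.9],[0,0,0]],
    [[0,0,0],[0,0,0]]
  ]
}}

```text
t: 19.33
ee_pos: [0.365, -0.139, 0.0447]
tool_rot: [[0.999, 0.032, -0.003], [0.032, -0.999, 0.002], [-0.003, -0.002, -1.0]]
ft_force: [-0.2, -0.5, 0.2]
finger_gap: 0.548
gripper_force: 0.0
```

{"api": "send_rows", "payload": {
  "motion": [
    [[0,0,0],[0,0,0]],
    [[0,0,0],[0,0,0]],
    [[0,0,0],[0,0,0]],
    [[0,0,0],[0,0,0]],
    [[0,0,0],[0,0,0]],
    [[0,0,0],[0,0,0]],
    [[0,0,0],[0,0,0]],
    [[0,0,0],[0,0,0]]
  ],
  "fingers": 1,
  "grip_force": 60
}}

```text
t: 20.0
ee_pos: [0.3665, -0.1405, 0.0472]
tool_rot: [[1.0, 0.031, 0.001], [0.031, -1.0, -0.001], [0.001, 0.001, -1.0]]
ft_force: [0.4, -2.1, 2.9]
finger_gap: 0.157
gripper_force: 60.0
```

{"api": "send_rows", "payload": {
  "motion": [
    [[0,0,0],[0,0,0]],
    [[0,0,-0.1],[0,0,0]],
    [[0,0,-0.2],[0,0,0]],
    [[0,0,-0.2],[0,0,0]]
  ]
}}

```text
t: 20.33
ee_pos: [0.3655, -0.1396, 0.0508]
tool_rot: [[1.0, 0.031, -0.002], [0.031, -1.0, 0.001], [-0.002, -0.001, -1.0]]
ft_force: [-0.2, -0.1, -1.8]
finger_gap: 0.156
gripper_force: 60.0
```

{"api": "send_rows", "payload": {
  "motion": [
    [[0,0,-0.5],[0,0,0]],
    [[0,0,-0.8],[0,0,0]],
    [[0,0,-1.1],[0,0,0]],
    [[0,0,-1.3],[0,0,0]],
    [[0,0,-1.3],[0,0,0]],
    [[0,0,-1.1],[0,0,0]],
    [[0,0,-0.6],[0,0,0]],
    [[0,0,-0.2],[0,0,0]]
  ]
}}

```text
t: 21.0
ee_pos: [0.3669, -0.1405, 0.1227]
tool_rot: [[1.0, 0.031, 0.003], [0.031, -1.0, -0.001], [0.003, 0.001, -1.0]]
ft_force: [0.5, -1.2, -2.9]
finger_gap: 0.156
gripper_force: 60.0
```

```bash
python3 - <<'E'
from h import *
p=observe()["ee_pos"];print(p,observe()["torque"]);green("scene",(235,175,275,215),p[2]-.0467+.018)
s=grab_frame("scene");crop(s,"s10",205,140,295,220,7)
for dx,z in((.1537,.0),(.1537,.01),(.1537,-.01)):
  for y in(-.017,.017): print(dx,z,y,(proj("scene",(p[0]+dx-.0314*y,p[1]+.0314*dx+y,p[2]-.0467+.004+z))+.5-[205,140])*7)
E
```

```text
[ 0.36689869 -0.14045571  0.12269324] [ 0.02724037  0.06046732 -0.00607015]
n 207 px 251.5 191.3 world [ 0.4435 -0.142   0.094 ]
0.1537 0.0 -0.017 [374.77800989 525.912671  ]
0.1537 0.0 0.017 [450.67167763 493.70530825]
0.1537 0.01 -0.017 [371.27074343 512.23918116]
0.1537 0.01 0.017 [447.74349078 479.90580391]
0.1537 -0.01 -0.017 [378.23516754 539.38881122]
0.1537 -0.01 0.017 [453.55835947 507.30725905]
```

View pics/s10.png

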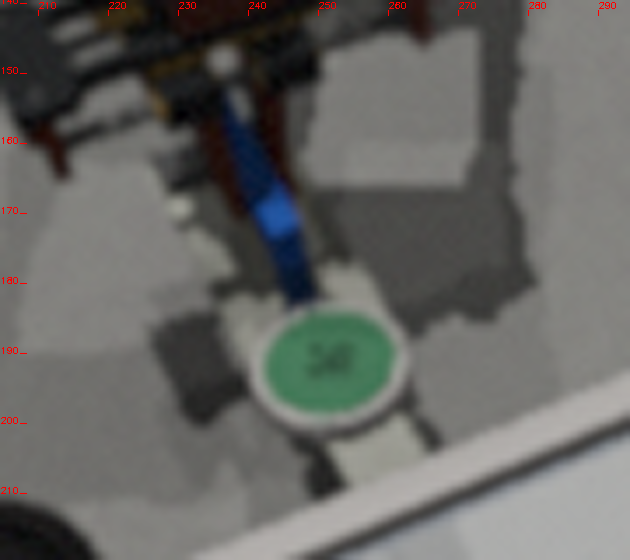

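The lid is level on the tongue, centred at scene px (251.5,191.3), which is 76.6 mm ahead of the TCP as expected. I'll insert it short into station bay 1, set it down there, re-lift it at the right spot and finish.

{"api": "send_rows", "payload": {
  "motion": [
    [[0.2,0,0],[0,0,0]],
    [[0.4,0,0],[0,0,0]],
    [[0.6,0,0],[0,0,0]],
    [[0.8,0,0],[0,0,0]],
    [[1,0,0],[0,0,0]],
    [[1,0,0],[0,0,0]],
    [[1,0,0],[0,0,0]],
    [[1,0,0],[0,0,0]]
  ]
}}

```text
t: 21.77
ee_pos: [0.4272, -0.1381, 0.1201]
tool_rot: [[1.0, 0.031, -0.001], [0.031, -1.0, 0.0], [-0.001, -0.0, -1.0]]
ft_force: [0.2, -0.0, -2.9]
finger_gap: 0.157
gripper_force: 60.0
```

{"api": "send_rows", "payload": {
  "motion": [
    [[1,0,0],[0,0,0]],
    [[1,0,0],[0,0,0]],
    [[1,0,0],[0,0,0]],
    [[1,0,0],[0,0,0]],
    [[1,0,0],[0,0,0]],
    [[0.9,0,0],[0,0,0]],
    [[0.7,0,0],[0,0,0]],
    [[0.5,0,0],[0,0,0]]
  ]
}}

```text
t: 22.43
ee_pos: [0.498, -0.1359, 0.1201]
tool_rot: [[1.0, 0.031, -0.001], [0.031, -1.0, 0.0], [-0.001, -0.0, -1.0]]
ft_force: [-0.1, 0.5, -2.6]
finger_gap: 0.159
gripper_force: 60.0
```

{"api": "send_rows", "payload": {
  "motion": [
    [[0.3,0,0],[0,0,0]],
    [[0.2,0,0],[0,0,0]],
    [[0,0,0],[0,0,0]],
    [[0,0,0],[0,0,0]]
  ]
}}

```text
t: 22.77
ee_pos: [0.502, -0.136, 0.1207]
tool_rot: [[1.0, 0.031, -0.0], [0.031, -1.0, -0.0], [-0.0, 0.0, -1.0]]
ft_force: [0.6, -0.3, -3.0]
finger_gap: 0.157
gripper_force: 60.0
```

```bash
cat >> h.py <<'E'
def lid(n,box,z,k=1.06):
    # greenish blob incl. seen through the guard; ellipse by moments of largest blob
    f=grab_frame(n).astype(float);x0,y0,x1,y1=box;c=f[y0:y1,x0:x1]
    m=((c[...,1]>c[...,0]*k)&(c[...,1]>c[...,2]*1.02)).astype(np.uint8)
    m=cv2.morphologyEx(m,cv2.MORPH_CLOSE,np.ones((5,5),np.uint8))
    N,L,st,ce=cv2.connectedComponentsWithStats(m)
    for i in np.argsort(-st[1:,4])[:2]+1:
        u,v=ce[i]+[x0,y0];print(n,"area",st[i,4],"box",st[i,:4]+[x0,y0,0,0],"px",u.round(1),v.round(1),"world",np.round(at(n,u,v,z),4))
E
python3 - <<'E'
from h import *
go(.5043,-.139,.0985,1.8)
p=observe()["ee_pos"];lid("scene",(225,190,310,250),p[2]-.0467+.018)
print(proj("scene",(p[0]+.0766,p[1]+.0024,p[2]-.0467+.018)))
print(observe()["torque"])
E
```

```text
at [ 0.502  -0.136   0.1207] yaw 1.76 | shift now cm [0.22 0.31 2.22] | turn z -0.001 | shift if turned first [0.22 0.31 2.22]
scene area 102 box [284 234  16  16] px 292.6 239.3 world [ 0.6477 -0.0983  0.092 ]
scene area 30 box [257 246  13   4] px 264.0 248.1 world [ 0.6385 -0.178   0.092 ]
[271.08814559 224.98124368]
[-0.0230671   0.07053806 -0.00092601]
```

```bash
python3 - <<'E'
from h import *
f=grab_frame("scene").astype(int)
d=f[...,1]-(f[...,0]+f[...,2])//2
print("cols",list(range(240,312,4)))
for v in range(204,252,4): print(v,[int(d[v:v+3,u:u+3].mean().round()) for u in range(240,312,4)])
np.save("scene_a.npy",f)
E
```

```text
cols [240, 244, 248, 252, 256, 260, 264, 268, 272, 276, 280, 284, 288, 292, 296, 300, 304, 308]
204 [2, 2, 4, 2, 1, -13, -7, 0, 0, 0, 0, 0, 0, 1, 1, 1, 1, 1]
208 [2, 2, 3, 3, 1, 0, 0, 0, 0, 0, 0, 1, 1, 1, 1, 1, 1, 1]
212 [1, 1, 0, 0, 0, 0, 0, 0, 2, 1, 1, 1, 1, 1, 1, 1, 1, 1]
216 [0, 0, 0, 0, 0, 1, 1, 3, 2, 1, 0, 1, 1, 1, 1, 1, 1, 1]
220 [0, 0, 0, 0, 2, 2, 4, 4, 4, 4, 1, 1, 1, 1, 0, 1, 1, 1]
224 [0, 1, 1, 1, 1, 4, 4, 3, 3, 4, 1, 1, 1, 1, 1, 1, 1, 1]
228 [1, 1, 1, 1, 1, 3, 4, 4, 4, 4, 1, 1, 1, 1, 1, 1, 0, 1]
232 [1, 1, 1, 1, 1, 1, 3, 4, 3, 1, 1, 1, 2, 1, 1, 0, 0, 0]
236 [1, 1, 1, 1, 1, 1, 1, 1, 1, 1, 1, 2, 1, 1, 2, 0, 2, 2]
240 [1, 1, 1, 1, 1, 1, 1, 1, 2, 3, 2, 1, 1, 2, 2, 2, 2, 1]
244 [1, 1, 1, 1, 1, 1, 2, 1, 1, 2, 2, 4, 3, 1, 1, 1, 1, 1]
248 [1, 1, 1, 1, 2, 2, 1, 1, 0, 3, 4, 2, 1, 1, 0, 0, 0, 0]
```

{"api": "send_rows", "payload": {
  "motion": [
    [[0,0.15,0],[0,0,0]],
    [[0,0.15,0],[0,0,0]],
    [[0,0,0],[0,0,0]]
  ]
}}

```text
t: 23.12
ee_pos: [0.5021, -0.1393, 0.1207]
tool_rot: [[1.0, 0.03, 0.0], [0.03, -1.0, -0.0], [0.0, 0.0, -1.0]]
ft_force: [0.6, -0.1, -2.1]
finger_gap: 0.155
gripper_force: 60.0
```

{"api": "send_rows", "payload": {
  "motion": [
    [[0,0,0.3],[0,0,0]],
    [[0,0,0.4],[0,0,0]],
    [[0,0,0.4],[0,0,0]],
    [[0,0,0.4],[0,0,0]],
    [[0,0,0.3],[0,0,0]],
    [[0,0,0.2],[0,0,0]],
    [[0,0,0.2],[0,0,0]],
    [[0,0,0.1],[0,0,0]]
  ]
}}

```text
t: 23.78
ee_pos: [0.502, -0.139, 0.0976]
tool_rot: [[1.0, 0.031, -0.0], [0.031, -1.0, -0.0], [-0.0, 0.0, -1.0]]
ft_force: [-5.0, -0.4, 5.5]
finger_gap: 0.159
gripper_force: 60.0
```

```bash
cat >> h.py <<'E'
def glid(c,z=.074):
    """lid through the guard, scene camera: expected centre c (world xy); colour-difference blob, prints its world place"""
    f=cv2.GaussianBlur(grab_frame("scene").astype(np.float32),(5,5),0)
    u0,v0=proj("scene",(c[0],c[1],z));d=f[...,1]-(f[...,0]+f[...,2])/2
    v,u=np.mgrid[:400,:640];w=(np.hypot(u-u0,v-v0)<16)&(d>2.4)
    N,L,st,ce=cv2.connectedComponentsWithStats(w.astype(np.uint8));i=1+np.argmax(st[1:,4])
    print("lid area",st[i,4],"box",st[i,:4],"world",np.round(at("scene",*ce[i],z)[:2],4),"expected",np.round(c,4))
E
python3 - <<'E'
from h import *
o=observe();print(o["ee_pos"],o["ft_force"]);glid((.5787,-.139))
E
```

```text
[ 0.50201286 -0.13900311  0.09759011] [-4.99043259 -0.36485627  5.53694141]
lid area 242 box [261 222  19  16] world [ 0.5805 -0.1397] expected [ 0.5787 -0.139 ]
```

{"api": "send_rows", "payload": {
  "motion": [
    [[0,0,-0.2],[0,0,0]],
    [[0,0,-0.4],[0,0,0]],
    [[0,0,-0.6],[0,0,0]],
    [[0,0,-0.6],[0,0,0]],
    [[0,0,-0.4],[0,0,0]],
    [[0,0,-0.1],[0,0,0]],
    [[0,0,0],[0,0,0]]
  ]
}}

```text
t: 24.42
ee_pos: [0.5025, -0.139, 0.1212]
tool_rot: [[1.0, 0.031, 0.001], [0.031, -1.0, -0.0], [0.001, 0.0, -1.0]]
ft_force: [0.1, -0.2, -2.2]
finger_gap: 0.159
gripper_force: 60.0
```

```bash
python3 - <<'E'
from h import *
o=observe();p=o["ee_pos"];print(p,o["ft_force"],o["torque"]);glid((p[0]+.077,p[1]+.001),p[2]-.0467+.018)
E
```

```text
[ 0.5025351  -0.13898283  0.12124823] [ 0.12475432 -0.24702635 -2.23596566] [ 0.06407164 -0.00278698 -0.02438497]
lid area 258 box [260 218  20  16] world [ 0.5784 -0.1388] expected [ 0.5795 -0.138 ]
```

{"api": "send_rows", "payload": {
  "motion": [
    [[-2.5,0,0],[0,0,0]],
    [[-2.3,0,0],[0,0,0]],
    [[-2,0,0],[0,0,0]],
    [[-1.7,0,0],[0,0,0]],
    [[-1.4,0,0],[0,0,0]],
    [[-1.1,0,0],[0,0,0]],
    [[-0.8,0,0],[0,0,0]],
    [[-0.5,0,0],[0,0,0]]
  ]
}}

```text
t: 25.13
ee_pos: [0.3785, -0.1427, 0.1205]
tool_rot: [[1.0, 0.03, -0.0], [0.03, -1.0, -0.0], [-0.0, 0.0, -1.0]]
ft_force: [1.1, 0.5, -2.6]
finger_gap: 0.156
gripper_force: 60.0
```

{"api": "send_rows", "payload": {
  "motion": [
    [[-0.3,0,0],[0,0,0]],
    [[-0.1,0,0],[0,0,0]],
    [[0,0,0],[0,0,0]]
  ]
}}

```text
t: 25.38
ee_pos: [0.3754, -0.1429, 0.1207]
tool_rot: [[1.0, 0.031, 0.0], [0.031, -1.0, 0.0], [0.0, 0.0, -1.0]]
ft_force: [0.0, 0.2, -1.9]
finger_gap: 0.157
gripper_force: 60.0
```

```bash
python3 - <<'E'
from h import *
o=observe();p=o["ee_pos"];print(p,o["ft_force"],o["torque"]);green("scene",(235,172,280,215),p[2]-.0467+.018)
f=grab_frame("scene");np.save("sc.npy",f);g=cv2.cvtColor(f,cv2.COLOR_RGB2GRAY)
for v in range(194,214,2): print(v,g[v,246:276:2])
for z in(-.01,0,.01,.02):
  print(z,[np.round(proj("scene",(p[0]+.1537-.0314*y,p[1]+.0314*.1537+y,p[2]-.0427+z)),1) for y in(-.017,.017)])
E
```

```text
[ 0.37542084 -0.14285105  0.12065942] [ 0.04104607  0.16446893 -1.92706968] [0.08816068 0.04608375 0.01319729]
n 195 px 252.6 194.5 world [ 0.4547 -0.1429  0.092 ]
194 [103 105  98  80  71  84 102 100 125 135 120 120 120 121 119]
196 [103 104  84  83  81  94 101  99 150 110 121 120 119 122 122]
198 [101 103 103 103 103 102  99 126 139  75 114 120 121 122 121]
200 [123 106 100 100 103 116 140 129  82  65  94 121 121 120 123]
202 [141 153 147 147 148 134 105  77 126 107 113 120 123 142 161]
204 [ 84  89  90  86  90  84 101 130 155 138 100 146 164 172 174]
206 [101  53  60  72 133 138 150 149 152 159 170 173 174 175 172]
208 [103  74  60  44 132 154 155 166 171 171 175 175 172 143  98]
210 [110 105  70  79 146 169 171 173 174 176 161 130  82  67  99]
212 [117 129 151 168 173 173 175 173 154 118  73  76 120 146 166]
-0.01 [array([258.9, 219.4]), array([269.7, 214.8])]
0 [array([258.4, 217.5]), array([269.3, 212.9])]
0.01 [array([257.9, 215.6]), array([268.9, 210.9])]
0.02 [array([257.4, 213.6]), array([268.4, 209. ])]
```

{"api": "send_rows", "payload": {
  "motion": [
    [[0,0,0.4],[0,0,0]],
    [[0,0,0.8],[0,0,0]],
    [[0,0,1],[0,0,0]],
    [[0,0,1],[0,0,0]],
    [[0,0,1],[0,0,0]],
    [[0,0,0.8],[0,0,0]],
    [[0,0,0.5],[0,0,0]],
    [[0,0,0.3],[0,0,0]]
  ]
}}

```text
t: 26.15
ee_pos: [0.3748, -0.1426, 0.0613]
tool_rot: [[1.0, 0.031, -0.001], [0.031, -1.0, 0.001], [-0.001, -0.001, -1.0]]
ft_force: [-1.0, -0.8, -3.1]
finger_gap: 0.153
gripper_force: 60.0
```

{"api": "send_rows", "payload": {
  "motion": [
    [[0,0,0.2],[0,0,0]],
    [[0,0,0.2],[0,0,0]],
    [[0,0,0.2],[0,0,0]],
    [[0,0,0.2],[0,0,0]],
    [[0,0,0.2],[0,0,0]],
    [[0,0,0.2],[0,0,0]],
    [[0,0,0.2],[0,0,0]],
    [[0,0,0],[0,0,0]]
  ],
  "grip_force": 15
}}

```text
t: 26.82
ee_pos: [0.3755, -0.1429, 0.0488]
tool_rot: [[1.0, 0.031, 0.001], [0.031, -1.0, -0.0], [0.001, 0.0, -1.0]]
ft_force: [2.6, -0.4, 1.2]
finger_gap: 0.159
gripper_force: 15.0
```

{"api": "send_rows", "payload": {
  "motion": [
    [[0,0,0],[0,0,0]],
    [[0,0,0],[0,0,0]],
    [[0,0,0],[0,0,0]],
    [[0,0,0],[0,0,0]],
    [[0,0,-2],[0,0,0]],
    [[0,0,-3],[0,0,0]],
    [[0,0,-3],[0,0,0]],
    [[0,0,-3],[0,0,0]]
  ],
  "fingers": -0.1
}}

```text
t: 27.48
ee_pos: [0.3749, -0.1427, 0.1596]
tool_rot: [[1.0, 0.031, -0.001], [0.031, -1.0, 0.0], [-0.001, -0.0, -1.0]]
ft_force: [0.0, 0.5, -0.5]
finger_gap: 0.548
gripper_force: 0.0
```

{"api": "send_rows", "payload": {
  "motion": [
    [[0,-2,-1],[0,0,0]],
    [[0,-4,0],[0,0,0]],
    [[0,-4,0],[0,0,0]],
    [[0,-4,0],[0,0,0]],
    [[0,-4,0],[0,0,0]],
    [[0,-4,0],[0,0,0]],
    [[0,-2,0],[0,0,0]],
    [[0,0,0],[0,0,0]]
  ],
  "fingers": -1
}}

```text
t: 28.15
ee_pos: [0.3672, 0.1003, 0.1686]
tool_rot: [[0.999, 0.036, -0.0], [0.036, -0.999, 0.001], [-0.0, -0.001, -1.0]]
ft_force: [0.8, -1.6, -0.4]
finger_gap: 0.999
gripper_force: 0.0
```

```bash
cat >> h.py <<'E'
def lifter_top():
    """lifter lying flat, seen from above: blue rail blob (z .07) -> origin, yaw"""
    f=grab_frame("top").astype(int);m=((f[...,2]>f[...,0]+40)&(f[...,2]>f[...,1]+25)).astype(np.uint8)
    m[:200]=0;m[300:]=0;m[:,:300]=0
    N,L,st,ce=cv2.connectedComponentsWithStats(m);i=1+np.argmax(st[1:,4]);v,u=np.nonzero(L==i)
    w=np.array([at("top",a,b,.07)[:2] for a,b in zip(u,v)]);c=w.mean(0);e=np.linalg.svd(w-c)[2][0];e=e*np.sign(e[0]+1e-9)
    print("rail n",len(u),"centre",np.round(c,4),"yaw",np.degrees(np.arctan2(e[1],e[0])).round(1),"length",np.ptp((w-c)@e).round(4))
E
python3 - <<'E'
from h import *
lifter_top();green("top",(350,225,400,262),.018);print(observe()["ee_pos"])
E
```

```text
rail n 141 centre [ 0.3757 -0.144 ] yaw 1.1 length 0.0848
n 248 px 375.3 235.5 world [ 0.459  -0.1444  0.018 ]
[0.36767558 0.09729992 0.16852049]
```

{"api": "send_rows", "payload": {
  "motion": [
    [[1,2,0],[0,0,0.01]],
    [[1.5,4,0],[0,0,0]],
    [[1.5,4,0],[0,0,0]],
    [[1.5,4,0],[0,0,0]],
    [[1.5,4,0],[0,0,0]],
    [[1.2,4,0],[0,0,0]],
    [[0.5,2,0],[0,0,0]],
    [[0,0,0],[0,0,0]]
  ]
}}

```text
t: 28.92
ee_pos: [0.4579, -0.1427, 0.1677]
tool_rot: [[1.0, 0.013, -0.002], [0.013, -1.0, -0.001], [-0.002, 0.001, -1.0]]
ft_force: [-0.6, 0.1, -0.2]
finger_gap: 0.999
gripper_force: 0.0
```

```bash
python3 - <<'E'
from h import *
go(.459,-.1445,.008,1.5)
E
```

```text
at [ 0.4579 -0.1427  0.1677] yaw 0.76 | shift now cm [ 0.14  0.16 15.97] | turn z -0.013 | shift if turned first [ 0.11  0.18 15.97]
```

{"api": "send_rows", "payload": {
  "motion": [
    [[0.12,0.16,1],[0,0,-0.01]],
    [[0,0,2.5],[0,0,0]],
    [[0,0,3.5],[0,0,0]],
    [[0,0,3.5],[0,0,0]],
    [[0,0,2],[0,0,0]],
    [[0,0,1],[0,0,0]],
    [[0,0,0.5],[0,0,0]],
    [[0,0,0],[0,0,0]]
  ]
}}

```text
t: 29.58
ee_pos: [0.4592, -0.1381, 0.0282]
tool_rot: [[1.0, 0.031, -0.001], [0.031, -1.0, 0.0], [-0.001, -0.0, -1.0]]
ft_force: [0.6, 0.3, 0.6]
finger_gap: 1.004
gripper_force: 0.0
```

```bash
python3 - <<'E'
from h import *
go(.459,-.1445,.008,1.5)
E
```

```text
at [ 0.4592 -0.1381  0.0282] yaw 1.8 | shift now cm [-0.04  0.64  2.02] | turn z 0.005 | shift if turned first [-0.04  0.63  2.02]
```

{"api": "send_rows", "payload": {
  "motion": [
    [[0,0.3,0],[0,0,0]],
    [[0,0.33,0],[0,0,0]],
    [[0,0,0],[0,0,0]],
    [[0,0,0.8],[0,0,0]],
    [[0,0,0.8],[0,0,0]],
    [[0,0,0.4],[0,0,0]],
    [[0,0,0],[0,0,0]]
  ]
}}

```text
t: 30.17
ee_pos: [0.4588, -0.1444, 0.0068]
tool_rot: [[1.0, 0.031, -0.003], [0.031, -1.0, 0.001], [-0.003, -0.001, -1.0]]
ft_force: [-0.6, 0.3, -0.3]
finger_gap: 1.0
gripper_force: 0.0
```

{"api": "send_rows", "payload": {
  "motion": [
    [[0,0,0],[0,0,0]],
    [[0,0,0],[0,0,0]],
    [[0,0,0],[0,0,0]],
    [[0,0,0],[0,0,0]],
    [[0,0,0],[0,0,0]]
  ],
  "fingers": 1,
  "grip_force": 4
}}

```text
t: 30.58
ee_pos: [0.4601, -0.1449, 0.009]
tool_rot: [[1.0, 0.031, 0.001], [0.031, -1.0, -0.0], [0.001, 0.0, -1.0]]
ft_force: [0.2, 0.2, -0.6]
finger_gap: 0.748
gripper_force: 4.0
```

{"api": "send_rows", "payload": {
  "motion": [
    [[0.4,0,0],[0,0,0]],
    [[0.8,0,0],[0,0,0]],
    [[0.9,0,0],[0,0,0]],
    [[0.9,0,0],[0,0,0]],
    [[0.7,0,0],[0,0,0]],
    [[0.4,0,0],[0,0,0]],
    [[0,0,0],[0,0,0]],
    [[0,0,0],[0,0,0]]
  ]
}}

```text
t: 31.25
ee_pos: [0.5019, -0.1436, 0.0089]
tool_rot: [[1.0, 0.031, 0.002], [0.031, -1.0, -0.0], [0.002, 0.0, -1.0]]
ft_force: [1.8, -0.3, 2.1]
finger_gap: 0.748
gripper_force: 4.0
```

{"api": "send_rows", "payload": {
  "motion": [
    [[0,0,0],[0,0,0]],
    [[0,0,0],[0,0,0]],
    [[0,0,0],[0,0,0]],
    [[0,0,0],[0,0,0]],
    [[0,0,-2],[0,0,0]],
    [[0,0,-3.5],[0,0,0]],
    [[0,0,-4],[0,0,0]],
    [[0,0,-3],[0,0,0]]
  ],
  "fingers": -1
}}

```text
t: 31.92
ee_pos: [0.5008, -0.1436, 0.1362]
tool_rot: [[1.0, 0.031, 0.001], [0.031, -1.0, -0.0], [0.001, 0.0, -1.0]]
ft_force: [0.5, 0.2, 0.1]
finger_gap: 0.996
gripper_force: 0.0
```

{"api": "send_rows", "payload": {
  "motion": [
    [[-2,-2,-1],[0,0,0]],
    [[-2.5,-3,0],[0,0,0]],
    [[-2.5,-3,0],[0,0,0]],
    [[-2.5,-3,0],[0,0,0]],
    [[-2,-3,0],[0,0,0]],
    [[-1,-2,0],[0,0,0]],
    [[0,0,0],[0,0,0]],
    [[0,0,0],[0,0,0]]
  ],
  "fingers": -0.1
}}

```text
t: 32.58
ee_pos: [0.3708, 0.013, 0.1439]
tool_rot: [[0.999, 0.033, 0.002], [0.033, -0.999, -0.0], [0.002, 0.0, -1.0]]
ft_force: [-0.2, -0.3, 0.7]
finger_gap: 0.547
gripper_force: 0.0
```

```bash
python3 - <<'E'
from h import *
lifter_top();green("top",(350,210,400,262),.018);go(.3757,-.144,.047,1.5)
E
```

```text
rail n 139 centre [ 0.3754 -0.144 ] yaw 1.0 length 0.0848
n 249 px 375.6 222.4 world [ 0.5012 -0.1451  0.018 ]
at [0.3713 0.012  0.1436] yaw 1.76 | shift now cm [-0.04 15.6   9.67] | turn z 0.004 | shift if turned first [ 0.03 15.6   9.66]
```

{"api": "send_rows", "payload": {
  "motion": [
    [[0,1.5,0],[0,0,0]],
    [[0,3.5,0],[0,0,0]],
    [[0,4,0],[0,0,0]],
    [[0,3.5,0],[0,0,0]],
    [[0,2,0],[0,0,0]],
    [[0,1,0],[0,0,0]],
    [[0,0,0],[0,0,0]],
    [[0,0,0],[0,0,0]]
  ]
}}

```text
t: 33.35
ee_pos: [0.3757, -0.1426, 0.1432]
tool_rot: [[1.0, 0.029, -0.001], [0.029, -1.0, 0.001], [-0.001, -0.001, -1.0]]
ft_force: [0.5, 0.3, -0.4]
finger_gap: 0.552
gripper_force: 0.0
```

```bash
python3 - <<'E'
from h import *
go(.3754,-.1428,.047,1.6)
E
```

```text
at [ 0.3757 -0.1426  0.1432] yaw 1.66 | shift now cm [-0.02  0.03  9.62] | turn z 0.001 | shift if turned first [-0.03  0.02  9.62]
```

{"api": "send_rows", "payload": {
  "motion": [
    [[0,0,1.5],[0,0,0]],
    [[0,0,2.5],[0,0,0]],
    [[0,0,2.5],[0,0,0]],
    [[0,0,2],[0,0,0]],
    [[0,0,0.8],[0,0,0]],
    [[0,0,0.4],[0,0,0]],
    [[0,0,0],[0,0,0]],
    [[0,0,0],[0,0,0]]
  ]
}}

```text
t: 34.02
ee_pos: [0.3765, -0.1422, 0.0479]
tool_rot: [[0.999, 0.032, 0.002], [0.032, -0.999, -0.001], [0.002, 0.001, -1.0]]
ft_force: [-0.0, 0.1, -0.5]
finger_gap: 0.545
gripper_force: 0.0
```

{"api": "send_rows", "payload": {
  "motion": [
    [[0,0,0],[0,0,0]],
    [[0,0,0],[0,0,0]],
    [[0,0,0],[0,0,0]],
    [[0,0,0],[0,0,0]],
    [[0,0,0],[0,0,0]],
    [[0,0,0],[0,0,0]],
    [[0,0,0],[0,0,0]],
    [[0,0,0],[0,0,0]]
  ],
  "fingers": 1,
  "grip_force": 60
}}

```text
t: 34.68
ee_pos: [0.3758, -0.1426, 0.0468]
tool_rot: [[1.0, 0.031, 0.0], [0.031, -1.0, -0.0], [0.0, 0.0, -1.0]]
ft_force: [-0.9, -1.0, -0.0]
finger_gap: 0.153
gripper_force: 60.0
```

{"api": "send_rows", "payload": {
  "motion": [
    [[0,0,-0.2],[0,0,0]],
    [[0,0,-0.5],[0,0,0]],
    [[0,0,-0.9],[0,0,0]],
    [[0,0,-1.3],[0,0,0]],
    [[0,0,-1.5],[0,0,0]],
    [[0,0,-1.3],[0,0,0]],
    [[0,0,-0.8],[0,0,0]],
    [[0,0,-0.5],[0,0,0]]
  ]
}}

```text
t: 35.35
ee_pos: [0.3764, -0.1427, 0.1187]
tool_rot: [[1.0, 0.031, 0.002], [0.031, -1.0, -0.001], [0.002, 0.001, -1.0]]
ft_force: [0.1, 0.6, -3.2]
finger_gap: 0.154
gripper_force: 60.0
```

```bash
python3 - <<'E'
from h import *
o=observe();p=o["ee_pos"];print(p,o["ft_force"],o["torque"]);green("top",(350,205,400,262),p[2]-.029);green("scene",(240,180,285,225),p[2]-.029)
E
```

```text
[ 0.37640869 -0.14272572  0.11874594] [ 0.06855561  0.61615317 -3.15320356] [-0.02005006  0.05967702 -0.01448298]
n 147 px 376.1 215.6 world [ 0.5099 -0.1388  0.0897]
n 128 px 256.4 204.3 world [ 0.4918 -0.1452  0.0897]
```

{"api": "send_rows", "payload": {
  "motion": [
    [[0.2,0,0],[0,0,0]],
    [[0.4,-0.1,0],[0,0,0]],
    [[0.6,-0.1,0],[0,0,0]],
    [[0.8,0,0],[0,0,0]],
    [[1,0,0],[0,0,0]],
    [[1,0,0],[0,0,0]],
    [[1,0,0],[0,0,0]],
    [[1,0,0],[0,0,0]]
  ]
}}

```text
t: 36.12
ee_pos: [0.4367, -0.1383, 0.116]
tool_rot: [[1.0, 0.031, -0.001], [0.031, -1.0, 0.0], [-0.001, -0.0, -1.0]]
ft_force: [-0.4, 0.4, -2.0]
finger_gap: 0.156
gripper_force: 60.0
```

{"api": "send_rows", "payload": {
  "motion": [
    [[1,0,0],[0,0,0]],
    [[0.9,0,0],[0,0,0]],
    [[0.7,0,0],[0,0,0]],
    [[0.5,0,0],[0,0,0]],
    [[0.3,0,0],[0,0,0]],
    [[0.2,0,0],[0,0,0]],
    [[0.1,0,0],[0,0,0]],
    [[0,0,0],[0,0,0]]
  ]
}}

```text
t: 36.78
ee_pos: [0.4727, -0.1375, 0.1167]
tool_rot: [[1.0, 0.031, 0.0], [0.031, -1.0, -0.0], [0.0, 0.0, -1.0]]
ft_force: [-0.4, 0.0, -3.1]
finger_gap: 0.152
gripper_force: 60.0
```

```bash
python3 - <<'E'
from h import *
o=observe();p=o["ee_pos"];print(p,o["ft_force"],o["torque"]);glid((p[0]+.1255,p[1]+.0015),p[2]-.029)
go(.4735,-.1376,.097,1.8)
E
```

```text
[ 0.47266202 -0.13747425  0.11668115] [-0.37111294  0.03613296 -3.10109626] [0.05983294 0.10370373 0.03264375]
lid area 285 box [262 224  20  18] world [ 0.5995 -0.1398] expected [ 0.5982 -0.136 ]
at [ 0.4725 -0.1375  0.1167] yaw 1.76 | shift now cm [0.1  0.01 1.97] | turn z -0.001 | shift if turned first [0.1  0.01 1.97]
```

{"api": "send_rows", "payload": {
  "motion": [
    [[0,-0.1,0],[0,0,0]],
    [[0,-0.1,0],[0,0,0]],
    [[0,0,0.2],[0,0,0]],
    [[0,0,0.3],[0,0,0]],
    [[0,0,0.4],[0,0,0]],
    [[0,0,0.3],[0,0,0]],
    [[0,0,0.2],[0,0,0]],
    [[0,0,0.2],[0,0,0]]
  ]
}}

```text
t: 37.5
ee_pos: [0.4725, -0.1354, 0.1002]
tool_rot: [[1.0, 0.031, -0.0], [0.031, -1.0, 0.0], [-0.0, -0.0, -1.0]]
ft_force: [0.3, -0.2, -2.4]
finger_gap: 0.155
gripper_force: 60.0
```

{"api": "send_rows", "payload": {
  "motion": [
    [[0,0,0.2],[0,0,0]],
    [[0,0,0.2],[0,0,0]],
    [[0,0,0.2],[0,0,0]],
    [[0,0,0.2],[0,0,0]],
    [[0,0,0.1],[0,0,0]],
    [[0,0,0],[0,0,0]]
  ]
}}

```text
t: 38.0
ee_pos: [0.4725, -0.1354, 0.0913]
tool_rot: [[1.0, 0.031, -0.001], [0.031, -1.0, 0.0], [-0.001, -0.0, -1.0]]
ft_force: [-0.1, -0.8, -2.4]
finger_gap: 0.155
gripper_force: 60.0
```

```bash
python3 - <<'E'
from h import *
o=observe();p=o["ee_pos"];print(p,o["ft_force"],o["torque"]);glid((p[0]+.1255,p[1]+.0015),.074)
E
```

```text
[ 0.47245583 -0.13536615  0.0912831 ] [-0.05716782 -0.8361373  -2.42015088] [ 0.03467242 -0.0334834   0.02818234]
lid area 289 box [264 226  20  18] world [ 0.5995 -0.1371] expected [ 0.598  -0.1339]
```

{"api": "send_rows", "payload": {
  "motion": [
    [[-0.5,0,0],[0,0,0]],
    [[-1,0,0],[0,0,0]],
    [[-1.8,0,0],[0,0,0]],
    [[-2,0,0],[0,0,0]],
    [[-2,0,0],[0,0,0]],
    [[-1.8,0,0],[0,0,0]],
    [[-1.2,0,0],[0,0,0]],
    [[-0.5,0,0],[0,0,0]]
  ]
}}

```text
t: 38.72
ee_pos: [0.3634, -0.1389, 0.0919]
tool_rot: [[1.0, 0.03, 0.0], [0.03, -1.0, -0.001], [0.0, 0.001, -1.0]]
ft_force: [0.5, 0.5, -2.0]
finger_gap: 0.153
gripper_force: 60.0
```

```bash
python3 - <<'E'
from h import *
glid((.599,-.1365),.074);print(observe()["ee_pos"])
E
```

```text
lid area 286 box [264 226  20  19] world [ 0.6002 -0.1373] expected [ 0.599  -0.1365]
[ 0.36348319 -0.13893909  0.09196004]
```

{"api": "send_rows", "payload": {
  "motion": [
    [[0,-1.5,0],[0,0,0]],
    [[0,-2.5,0],[0,0,0]],
    [[0,-3.5,0],[0,0,0]],
    [[0,-4,0],[0,0,0]],
    [[0,-4,0],[0,0,0]],
    [[0,-4,0],[0,0,0]],
    [[0,-3.3,0],[0,0,0]],
    [[0,-1.5,0],[0,0,0]]
  ]
}}

```text
t: 39.43
ee_pos: [0.357, 0.1079, 0.092]
tool_rot: [[0.999, 0.034, 0.001], [0.034, -0.999, 0.002], [0.001, -0.002, -1.0]]
ft_force: [1.7, 0.6, -2.0]
finger_gap: 0.153
gripper_force: 60.0
```

{"api": "send_rows", "payload": {
  "motion": [
    [[0,0,0],[0,0,-0.04]],
    [[0,0,0],[0,0,-0.07]],
    [[0,0,0],[0,0,-0.09]],
    [[0,0,0],[0,0,-0.1]],
    [[0,0,0],[0,0,-0.1]],
    [[0,0,0],[0,0,-0.07]],
    [[0,0,0],[0,0,-0.04]],
    [[0,0,0],[0,0,0]]
  ]
}}

```text
t: 40.1
ee_pos: [0.3576, 0.1044, 0.0918]
tool_rot: [[0.856, 0.516, 0.0], [0.516, -0.856, 0.0], [0.0, -0.0, -1.0]]
ft_force: [0.1, 0.1, -1.4]
finger_gap: 0.155
gripper_force: 60.0
```

```bash
python3 - <<'E'
from h import *
go(.3889,.1071,.0925,31)
x=np.array([.857,.515]);y=np.array([-.515,.857]);B=np.array([.545,.3035])
for b in((245,175,275,203),(195,203,225,232)):
    green("top",b,.074)
E
```

```text
at [0.3576 0.1044 0.0918] yaw 31.08 | shift now cm [ 2.82  1.39 -0.07] | turn z 0.001 | shift if turned first [ 2.82  1.39 -0.07]
n 247 px 258.0 188.1 world [0.5899 0.2289 0.074 ]
n 260 px 208.6 216.4 world [0.4957 0.3763 0.074 ]
```

{"api": "send_rows", "payload": {
  "motion": [
    [[0.5,0.7,0],[0,0,0]],
    [[1.2,0.7,0],[0,0,0]],
    [[1.6,0,0],[0,0,0]],
    [[2,0,0],[0,0,0]],
    [[2,0,0],[0,0,0]],
    [[2,0,0],[0,0,0]],
    [[2,0,0],[0,0,0]],
    [[1.4,0,0],[0,0,0]]
  ]
}}

```text
t: 40.87
ee_pos: [0.4751, 0.158, 0.0911]
tool_rot: [[0.858, 0.514, 0.0], [0.514, -0.858, 0.0], [0.0, 0.0, -1.0]]
ft_force: [-0.5, -0.0, -2.3]
finger_gap: 0.157
gripper_force: 60.0
```

{"api": "send_rows", "payload": {
  "motion": [
    [[0.8,0,0],[0,0,0]],
    [[0.35,0,0],[0,0,0]],
    [[0,0,0],[0,0,0]],
    [[0,0,0],[0,0,0]]
  ]
}}

```text
t: 41.2
ee_pos: [0.4829, 0.1631, 0.0915]
tool_rot: [[0.857, 0.515, -0.001], [0.515, -0.857, -0.0], [-0.001, -0.0, -1.0]]
ft_force: [1.4, -0.4, -1.3]
finger_gap: 0.153
gripper_force: 60.0
```

```bash
python3 - <<'E'
from h import *
b=np.array([.5903,.2283])-.1248*np.array([.857,.515]);go(b[0],b[1],.12,31);print(observe()["ft_force"])
E
```

```text
at [0.4829 0.1631 0.0915] yaw 30.97 | shift now cm [ 0.09 -0.06 -2.85] | turn z -0.001 | shift if turned first [ 0.09 -0.06 -2.85]
[ 1.35753081 -0.35807677 -1.25070041]
```

{"api": "send_rows", "payload": {
  "motion": [
    [[0.05,0,-0.3],[0,0,0]],
    [[0,0,-0.3],[0,0,0]],
    [[0,0,-0.2],[0,0,0]],
    [[0,0,-0.3],[0,0,0]],
    [[0,0,-0.5],[0,0,0]],
    [[0,0,-0.6],[0,0,0]],
    [[0,0,-0.4],[0,0,0]],
    [[0,0,-0.2],[0,0,0]]
  ]
}}

```text
t: 41.87
ee_pos: [0.4839, 0.1638, 0.1208]
tool_rot: [[0.857, 0.515, 0.001], [0.515, -0.857, 0.0], [0.001, 0.0, -1.0]]
ft_force: [-0.5, 0.5, -2.9]
finger_gap: 0.156
gripper_force: 60.0
```

```bash
cat >> h.py <<'E'
def onlift(yaw,r=14,ahead=.125):
    """green lid near its expected place on the tongue -> (ahead,left) of the TCP"""
    o=observe();p=o["ee_pos"];z=p[2]-.0467+.018;a=np.radians(yaw);x=np.array([np.cos(a),np.sin(a)]);y=np.array([-x[1],x[0]])
    for n in("scene","top"):
        u,v=proj(n,(*(p[:2]+ahead*x),z));b=[int(k) for k in(u-r,v-r,u+r,v+r)]
        f=grab_frame(n).astype(int)[b[1]:b[3],b[0]:b[2]];m=(f[...,1]>f[...,0]*1.25)&(f[...,1]>f[...,2]*1.15)&(f[...,1]>50)
        if m.sum()<30: print(n,"n",m.sum());continue
        V,U=np.nonzero(m);w=at(n,U.mean()+b[0],V.mean()+b[1],z)[:2]-p[:2];print(n,"n",m.sum(),"ahead",(w@x).round(4),"left",(w@y).round(4))
    print("pos",p.round(4),"F",o["ft_force"].round(1),"M",o["torque"].round(3))
E
python3 - <<'E'
from h import *
onlift(31)
E
```

```text
scene n 197 ahead 0.1246 left 0.0014
top n 0
pos [0.4839 0.1638 0.1208] F [-0.5  0.5 -2.9] M [-0.029  0.094 -0.012]
```

{"api": "send_rows", "payload": {
  "motion": [
    [[-0.2,0,0],[0,0,0]],
    [[-0.5,0,0],[0,0,0]],
    [[-0.8,0,0],[0,0,0]],
    [[-1.1,0,0],[0,0,0]],
    [[-1.4,0,0],[0,0,0]],
    [[-1.6,0,0],[0,0,0]],
    [[-1.6,0,0],[0,0,0]],
    [[-1.6,0,0],[0,0,0]]
  ]
}}

```text
t: 42.63
ee_pos: [0.4067, 0.1177, 0.1192]
tool_rot: [[0.857, 0.515, -0.001], [0.515, -0.857, -0.0], [-0.001, -0.0, -1.0]]
ft_force: [-0.3, -0.3, -2.6]
finger_gap: 0.158
gripper_force: 60.0
```

{"api": "send_rows", "payload": {
  "motion": [
    [[-1.4,0,0],[0,0,0]],
    [[-1.2,0,0],[0,0,0]],
    [[-1,0,0],[0,0,0]],
    [[-0.7,0,0],[0,0,0]],
    [[-0.5,0,0],[0,0,0]],
    [[-0.3,0,0],[0,0,0]],
    [[-0.1,0,0],[0,0,0]],
    [[0,0,0],[0,0,0.02]]
  ]
}}

```text
t: 43.3
ee_pos: [0.3635, 0.0916, 0.1197]
tool_rot: [[0.868, 0.497, 0.0], [0.497, -0.868, 0.0], [0.0, 0.0, -1.0]]
ft_force: [-0.4, 0.7, -2.9]
finger_gap: 0.159
gripper_force: 60.0
```

{"api": "send_rows", "payload": {
  "motion": [
    [[0,0,0],[0,0,0.04]],
    [[0,0,0],[0,0,0.06]],
    [[0,0,0],[0,0,0.08]],
    [[0,0,0],[0,0,0.09]],
    [[0,0,0],[0,0,0.09]],
    [[0,0,0],[0,0,0.07]],
    [[0,0,0],[0,0,0.04]],
    [[0,0,0],[0,0,0.02]]
  ]
}}

```text
t: 43.97
ee_pos: [0.3638, 0.0918, 0.1195]
tool_rot: [[1.0, 0.028, -0.0], [0.028, -1.0, 0.0], [-0.0, -0.0, -1.0]]
ft_force: [0.9, 0.4, -3.3]
finger_gap: 0.157
gripper_force: 60.0
```

```bash
python3 - <<'E'
from h import *
onlift(1.8);go(.365,-.2294,.1208,1.8)
E
```

```text
scene n 185 ahead 0.1252 left 0.0003
top n 238 ahead 0.127 left 0.0008
pos [0.3638 0.0918 0.1195] F [ 0.9  0.4 -3.3] M [-0.019  0.07   0.018]
at [0.3637 0.0918 0.1195] yaw 1.77 | shift now cm [-0.86 32.1  -0.13] | turn z -0.001 | shift if turned first [-0.87 32.1  -0.13]
```

{"api": "send_rows", "payload": {
  "motion": [
    [[0,0.3,0],[0,0,0]],
    [[0,0.7,0],[0,0,0]],
    [[0,1.1,0],[0,0,0]],
    [[0,1.5,0],[0,0,0]],
    [[0,1.9,0],[0,0,0]],
    [[0,2.2,0],[0,0,0]],
    [[0,2.4,0],[0,0,0]],
    [[0,2.4,0],[0,0,0]]
  ]
}}

```text
t: 44.73
ee_pos: [0.3672, -0.0348, 0.1197]
tool_rot: [[0.999, 0.032, 0.0], [0.032, -0.999, -0.0], [0.0, 0.0, -1.0]]
ft_force: [-0.1, 0.4, -3.3]
finger_gap: 0.155
gripper_force: 60.0
```

{"api": "send_rows", "payload": {
  "motion": [
    [[0,2.4,0],[0,0,0]],
    [[0,2.4,0],[0,0,0]],
    [[0,2.3,0],[0,0,0]],
    [[0,2.1,0],[0,0,0]],
    [[0,1.9,0],[0,0,0]],
    [[0,1.7,0],[0,0,0]],
    [[0,1.4,0],[0,0,0]],
    [[0,1.2,0],[0,0,0]]
  ]
}}

```text
t: 45.4
ee_pos: [0.3717, -0.1889, 0.1196]
tool_rot: [[1.0, 0.03, -0.0], [0.03, -1.0, -0.0], [-0.0, 0.0, -1.0]]
ft_force: [0.6, -0.4, -2.7]
finger_gap: 0.154
gripper_force: 60.0
```

{"api": "send_rows", "payload": {
  "motion": [
    [[0,1.1,0],[0,0,0]],
    [[0,0.9,0],[0,0,0]],
    [[0,0.8,0],[0,0,0]],
    [[0,0.6,0],[0,0,0]],
    [[0,0.4,0],[0,0,0]],
    [[0,0.3,0],[0,0,0]],
    [[0,0.1,0],[0,0,0]],
    [[0,0,0],[0,0,0]]
  ]
}}

```text
t: 46.07
ee_pos: [0.3734, -0.2292, 0.1196]
tool_rot: [[1.0, 0.031, -0.0], [0.031, -1.0, 0.0], [-0.0, -0.0, -1.0]]
ft_force: [-1.0, -0.0, -3.6]
finger_gap: 0.155
gripper_force: 60.0
```

```bash
python3 - <<'E'
from h import *
onlift(1.8);c,s=np.cos(np.radians(1.8)),np.sin(np.radians(1.8))
go(.6018-.1252*c,-.2238-.1252*s,.1195,1.8)
E
```

```text
scene n 173 ahead 0.119 left 0.0006
top n 272 ahead 0.1242 left 0.0001
pos [ 0.3734 -0.2292  0.1196] F [-1.  -0.  -3.6] M [ 0.077  0.067 -0.046]
at [ 0.3735 -0.229   0.1196] yaw 1.79 | shift now cm [1.032e+01 2.000e-01 1.000e-02] | turn z -0.0 | shift if turned first [1.032e+01 2.000e-01 1.000e-02]
```

{"api": "send_rows", "payload": {
  "motion": [
    [[0.2,0.05,0],[0,0,0]],
    [[0.4,0.1,0],[0,0,0]],
    [[0.6,0,0],[0,0,0]],
    [[0.8,0,0],[0,0,0]],
    [[1,0,0],[0,0,0]],
    [[1.1,0,0],[0,0,0]],
    [[1.1,0,0],[0,0,0]],
    [[1.1,0,0],[0,0,0]]
  ]
}}

```text
t: 46.83
ee_pos: [0.4378, -0.2286, 0.1194]
tool_rot: [[1.0, 0.031, 0.0], [0.031, -1.0, 0.0], [0.0, -0.0, -1.0]]
ft_force: [-0.8, -0.9, -3.1]
finger_gap: 0.155
gripper_force: 60.0
```

{"api": "send_rows", "payload": {
  "motion": [
    [[1.1,0,0],[0,0,0]],
    [[0.9,0,0],[0,0,0]],
    [[0.7,0,0],[0,0,0]],
    [[0.6,0,0],[0,0,0]],
    [[0.4,0,0],[0,0,0]],
    [[0.25,0,0],[0,0,0]],
    [[0.1,0,0],[0,0,0]],
    [[0,0,0],[0,0,0]]
  ]
}}

```text
t: 47.5
ee_pos: [0.4769, -0.2276, 0.1196]
tool_rot: [[1.0, 0.031, -0.0], [0.031, -1.0, -0.0], [-0.0, 0.0, -1.0]]
ft_force: [-0.1, -0.4, -1.8]
finger_gap: 0.158
gripper_force: 60.0
```

```bash
python3 - <<'E'
from h import *
o=observe();p=o["ee_pos"];print(p,o["ft_force"],o["torque"]);glid((p[0]+.1247,p[1]+.0035),p[2]-.029)
E
```

```text
[ 0.47687713 -0.22760494  0.11964259] [-0.05092309 -0.40990417 -1.77328417] [0.0302849  0.08776448 0.04840801]
lid area 315 box [234 236  21  19] world [ 0.6035 -0.223 ] expected [ 0.6016 -0.2241]
```

Good. Lower to tongue top ≈ 0.049, then withdraw.

{"api": "send_rows", "payload": {
  "motion": [
    [[0,0,0.2],[0,0,0]],
    [[0,0,0.4],[0,0,0]],
    [[0,0,0.4],[0,0,0]],
    [[0,0,0.3],[0,0,0]],
    [[0,0,0.2],[0,0,0]],
    [[0,0,0.2],[0,0,0]],
    [[0,0,0.2],[0,0,0]],
    [[0,0,0.3],[0,0,0]]
  ]
}}

```text
t: 48.22
ee_pos: [0.4771, -0.2277, 0.0978]
tool_rot: [[1.0, 0.031, 0.001], [0.031, -1.0, -0.0], [0.001, 0.0, -1.0]]
ft_force: [-0.3, 0.5, -2.9]
finger_gap: 0.155
gripper_force: 60.0
```

{"api": "send_rows", "payload": {
  "motion": [
    [[0,0,0.3],[0,0,0]],
    [[0,0,0.3],[0,0,0]],
    [[0,0,0],[0,0,0]],
    [[0,0,0],[0,0,0]]
  ]
}}

```text
t: 48.55
ee_pos: [0.4767, -0.2275, 0.0913]
tool_rot: [[1.0, 0.031, -0.0], [0.031, -1.0, 0.0], [-0.0, -0.0, -1.0]]
ft_force: [0.2, -0.3, -2.0]
finger_gap: 0.156
gripper_force: 60.0
```

```bash
python3 - <<'E'
from h import *
o=observe();p=o["ee_pos"];print(p,o["ft_force"],o["torque"]);glid((.6018,-.2238),.074)
E
```

```text
[ 0.4767494  -0.22748235  0.0913334 ] [ 0.23190586 -0.27370677 -2.03865199] [0.05528963 0.06108799 0.03506832]
lid area 308 box [235 239  21  19] world [ 0.6039 -0.2231] expected [ 0.6018 -0.2238]
```

{"api": "send_rows", "payload": {
  "motion": [
    [[-0.5,0,0],[0,0,0]],
    [[-1,0,0],[0,0,0]],
    [[-1.8,0,0],[0,0,0]],
    [[-2,0,0],[0,0,0]],
    [[-2,0,0],[0,0,0]],
    [[-1.9,0,0],[0,0,0]],
    [[-1.2,0,0],[0,0,0]],
    [[-0.6,0,0],[0,0,0]]
  ]
}}

```text
t: 49.27
ee_pos: [0.3652, -0.2311, 0.0918]
tool_rot: [[1.0, 0.03, 0.0], [0.03, -1.0, -0.001], [0.0, 0.001, -1.0]]
ft_force: [-0.2, -0.5, -1.5]
finger_gap: 0.152
gripper_force: 60.0
```

{"api": "send_rows", "payload": {
  "motion": [
    [[0,-1.5,0],[0,0,0]],
    [[0,-3,0],[0,0,0]],
    [[0,-4,0],[0,0,0]],
    [[0,-4,0],[0,0,0]],
    [[0,-4,0],[0,0,0]],
    [[0,-4,0],[0,0,0]],
    [[0,-4,0],[0,0,0]],
    [[0,-4,0],[0,0,0]]
  ]
}}

```text
t: 49.93
ee_pos: [0.3577, 0.0556, 0.0921]
tool_rot: [[1.0, 0.03, 0.002], [0.03, -1.0, 0.0], [0.002, -0.0, -1.0]]
ft_force: [1.7, -0.2, -2.3]
finger_gap: 0.158
gripper_force: 60.0
```

{"api": "send_rows", "payload": {
  "motion": [
    [[0,-2.5,0],[0,0,-0.04]],
    [[0,-1.5,0],[0,0,-0.07]],
    [[0,0,0],[0,0,-0.09]],
    [[0,0,0],[0,0,-0.1]],
    [[0,0,0],[0,0,-0.1]],
    [[0,0,0],[0,0,-0.07]],
    [[0,0,0],[0,0,-0.04]],
    [[0,0,0],[0,0,0]]
  ]
}}

```text
t: 50.6
ee_pos: [0.3563, 0.0939, 0.0918]
tool_rot: [[0.856, 0.516, 0.001], [0.516, -0.856, 0.0], [0.001, 0.0, -1.0]]
ft_force: [-0.6, -0.5, -2.4]
finger_gap: 0.153
gripper_force: 60.0
```

```bash
python3 - <<'E'
from h import *
glid((.6025,-.2235),.074);glid((.5995,-.137),.074)
go(.2963,.2567,.0915,31);green("top",(195,203,225,232),.074)
E
```

```text
lid area 309 box [235 238  21  20] world [ 0.6037 -0.2229] expected [ 0.6025 -0.2235]
lid area 291 box [264 226  20  19] world [ 0.5997 -0.1371] expected [ 0.5995 -0.137 ]
at [0.3563 0.0938 0.0918] yaw 30.9 | shift now cm [  3.21 -17.06   0.02] | turn z -0.002 | shift if turned first [  3.24 -17.05   0.03]
n 260 px 208.6 216.4 world [0.4957 0.3763 0.074 ]
```

{"api": "send_rows", "payload": {
  "motion": [
    [[0.3,-1.5,0],[0,0,0]],
    [[0.4,-2.5,0],[0,0,0]],
    [[0.5,-3,0],[0,0,0]],
    [[0.5,-3.5,0],[0,0,0]],
    [[0.5,-3,0],[0,0,0]],
    [[0.5,-2.3,0],[0,0,0]],
    [[0.5,-1.25,0],[0,0,0]],
    [[0,0,0],[0,0,0]]
  ]
}}

```text
t: 51.42
ee_pos: [0.2951, 0.2585, 0.0916]
tool_rot: [[0.856, 0.517, -0.0], [0.517, -0.856, 0.001], [0.0, -0.001, -1.0]]
ft_force: [-0.1, -0.8, -2.2]
finger_gap: 0.154
gripper_force: 60.0
```

{"api": "send_rows", "payload": {
  "motion": [
    [[0,0,0],[0,0,0]],
    [[0,0,0],[0,0,0]]
  ]
}}

```text
t: 51.58
ee_pos: [0.2962, 0.2558, 0.0916]
tool_rot: [[0.858, 0.514, -0.0], [0.514, -0.858, -0.001], [-0.0, 0.001, -1.0]]
ft_force: [0.5, 0.5, -2.4]
finger_gap: 0.157
gripper_force: 60.0
```

```bash
python3 - <<'E'
from h import *
b=np.array([.4957,.3763])-.1248*np.array([.857,.515]);go(b[0],b[1],.0915,31)
E
```

```text
at [0.2962 0.2558 0.0916] yaw 30.95 | shift now cm [10.83 -0.06  0.  ] | turn z -0.001 | shift if turned first [ 1.083e+01 -5.000e-02  1.000e-02]
```

{"api": "send_rows", "payload": {
  "motion": [
    [[0.6,-0.05,0],[0,0,0]],
    [[1.2,0,0],[0,0,0]],
    [[1.8,0,0],[0,0,0]],
    [[2,0,0],[0,0,0]],
    [[2,0,0],[0,0,0]],
    [[1.7,0,0],[0,0,0]],
    [[1.1,0,0],[0,0,0]],
    [[0.4,0,0],[0,0,0]]
  ]
}}

```text
t: 52.25
ee_pos: [0.3902, 0.3122, 0.0913]
tool_rot: [[0.858, 0.513, 0.0], [0.513, -0.858, -0.0], [-0.0, 0.0, -1.0]]
ft_force: [0.1, -0.4, -2.0]
finger_gap: 0.157
gripper_force: 60.0
```

{"api": "send_rows", "payload": {
  "motion": [
    [[0,0,0],[0,0,0]],
    [[0,0,-0.3],[0,0,0]],
    [[0,0,-0.3],[0,0,0]],
    [[0,0,-0.2],[0,0,0]],
    [[0,0,-0.3],[0,0,0]],
    [[0,0,-0.5],[0,0,0]],
    [[0,0,-0.6],[0,0,0]],
    [[0,0,-0.4],[0,0,0]]
  ]
}}

```text
t: 52.92
ee_pos: [0.3884, 0.3127, 0.1188]
tool_rot: [[0.857, 0.515, 0.001], [0.515, -0.857, 0.001], [0.001, -0.0, -1.0]]
ft_force: [-0.2, -0.4, -2.7]
finger_gap: 0.158
gripper_force: 60.0
```

{"api": "send_rows", "payload": {
  "motion": [
    [[0,0,-0.2],[0,0,0]],
    [[0,0,0],[0,0,0]]
  ]
}}

```text
t: 53.08
ee_pos: [0.3886, 0.3128, 0.1205]
tool_rot: [[0.857, 0.515, 0.001], [0.515, -0.857, 0.001], [0.001, -0.0, -1.0]]
ft_force: [0.9, -0.5, -2.8]
finger_gap: 0.154
gripper_force: 60.0
```

```bash
python3 - <<'E'
from h import *
onlift(31)
E
```

```text
scene n 156 ahead 0.1252 left -0.0007
top n 0
pos [0.3886 0.3128 0.1205] F [ 0.9 -0.5 -2.8] M [-0.015  0.076  0.011]
```

{"api": "send_rows", "payload": {
  "motion": [
    [[-0.2,0,0],[0,0,0]],
    [[-0.5,0,0],[0,0,0]],
    [[-0.8,0,0],[0,0,0]],
    [[-1.1,0,0],[0,0,0]],
    [[-1.3,0,0],[0,0,0]],
    [[-1.4,0,0],[0,0,0]],
    [[-1.4,0,0],[0,0,0]],
    [[-1.3,0,0],[0,0,0]]
  ]
}}

```text
t: 53.85
ee_pos: [0.3185, 0.2706, 0.1194]
tool_rot: [[0.857, 0.515, -0.0], [0.515, -0.857, -0.0], [-0.0, 0.0, -1.0]]
ft_force: [0.5, 0.2, -2.5]
finger_gap: 0.155
gripper_force: 60.0
```

{"api": "send_rows", "payload": {
  "motion": [
    [[-1.2,0,0],[0,0,0]],
    [[-1,0,0],[0,0,0]],
    [[-0.8,0,0],[0,0,0]],
    [[-0.6,0,0],[0,0,0]],
    [[-0.3,0,0],[0,0,0]],
    [[-0.1,0.3,0],[0,0,0]],
    [[0,0.7,0],[0,0,0]],
    [[0,1.1,0],[0,0,0]]
  ]
}}

```text
t: 54.52
ee_pos: [0.2965, 0.2327, 0.1196]
tool_rot: [[0.857, 0.516, 0.0], [0.516, -0.857, 0.0], [0.0, -0.0, -1.0]]
ft_force: [0.6, -0.3, -2.5]
finger_gap: 0.153
gripper_force: 60.0
```

{"api": "send_rows", "payload": {
  "motion": [
    [[0,1.5,0],[0,0,0]],
    [[0,1.8,0],[0,0,0]],
    [[0,2,0],[0,0,0]],
    [[0,2,0],[0,0,0]],
    [[0,1.8,0],[0,0,0]],
    [[0,1.5,0],[0,0,0]],
    [[0,1.2,0],[0,0,0]],
    [[0,0.9,0],[0,0,0]]
  ]
}}

```text
t: 55.18
ee_pos: [0.3625, 0.1224, 0.1195]
tool_rot: [[0.858, 0.514, -0.0], [0.514, -0.858, -0.001], [-0.0, 0.0, -1.0]]
ft_force: [0.2, 0.3, -3.9]
finger_gap: 0.155
gripper_force: 60.0
```

{"api": "send_rows", "payload": {
  "motion": [
    [[0,0.6,0],[0,0,0.02]],
    [[0,0.4,0],[0,0,0.04]],
    [[0,0.2,0],[0,0,0.06]],
    [[0,0,0],[0,0,0.08]],
    [[0,0,0],[0,0,0.09]],
    [[0,0,0],[0,0,0.09]],
    [[0,0,0],[0,0,0.07]],
    [[0,0,0],[0,0,0.04]]
  ]
}}

```text
t: 55.85
ee_pos: [0.3677, 0.1135, 0.1196]
tool_rot: [[0.999, 0.047, -0.0], [0.047, -0.999, 0.0], [-0.0, -0.0, -1.0]]
ft_force: [-0.2, -0.2, -3.9]
finger_gap: 0.153
gripper_force: 60.0
```

{"api": "send_rows", "payload": {
  "motion": [
    [[0,0,0],[0,0,0.02]],
    [[0,0,0],[0,0,0]]
  ]
}}

```text
t: 56.02
ee_pos: [0.3677, 0.1135, 0.1196]
tool_rot: [[1.0, 0.03, -0.0], [0.03, -1.0, 0.0], [-0.0, -0.0, -1.0]]
ft_force: [0.6, 0.1, -2.8]
finger_gap: 0.16
gripper_force: 60.0
```

```bash
python3 - <<'E'
from h import *
onlift(1.8);go(.368,-.053,.12,1.8)
E
```

```text
scene n 187 ahead 0.1256 left -0.0022
top n 215 ahead 0.13 left -0.0005
pos [0.3677 0.1135 0.1196] F [ 0.6  0.1 -2.8] M [-0.034  0.074  0.035]
at [0.3677 0.1135 0.1196] yaw 1.82 | shift now cm [-0.5  16.65 -0.04] | turn z 0.0 | shift if turned first [-0.49 16.65 -0.04]
```

{"api": "send_rows", "payload": {
  "motion": [
    [[0,0.3,0],[0,0,0]],
    [[0,0.7,0],[0,0,0]],
    [[-0.1,1.1,0],[0,0,0]],
    [[-0.1,1.5,0],[0,0,0]],
    [[-0.1,1.7,0],[0,0,0]],
    [[-0.1,1.8,0],[0,0,0]],
    [[-0.1,1.8,0],[0,0,0]],
    [[0,1.7,0],[0,0,0]]
  ]
}}

```text
t: 56.78
ee_pos: [0.3656, 0.006, 0.1197]
tool_rot: [[1.0, 0.031, 0.0], [0.031, -1.0, -0.0], [0.0, 0.0, -1.0]]
ft_force: [-0.2, -0.5, -3.6]
finger_gap: 0.157
gripper_force: 60.0
```

{"api": "send_rows", "payload": {
  "motion": [
    [[0,1.5,0],[0,0,0]],
    [[0,1.3,0],[0,0,0]],
    [[0,1.1,0],[0,0,0]],
    [[0,0.9,0],[0,0,0]],
    [[0,0.6,0],[0,0,0]],
    [[0,0.4,0],[0,0,0]],
    [[0,0.2,0],[0,0,0]],
    [[0,0,0],[0,0,0]]
  ]
}}

```text
t: 57.45
ee_pos: [0.3678, -0.0527, 0.1196]
tool_rot: [[1.0, 0.031, -0.0], [0.031, -1.0, 0.0], [-0.0, -0.0, -1.0]]
ft_force: [-0.6, -0.1, -3.1]
finger_gap: 0.155
gripper_force: 60.0
```

```bash
python3 - <<'E'
from h import *
onlift(1.8);c,s=np.cos(np.radians(1.8)),np.sin(np.radians(1.8))
go(.5962-.126*c,-.0475-.126*s,.1195,1.8)
E
```

```text
scene n 145 ahead 0.1186 left -0.0018
top n 208 ahead 0.1301 left -0.0035
pos [ 0.3678 -0.0527  0.1196] F [-0.6 -0.1 -3.1] M [ 0.002  0.032 -0.021]
at [ 0.3678 -0.0523  0.1196] yaw 1.79 | shift now cm [1.025e+01 2.400e-01 1.000e-02] | turn z -0.0 | shift if turned first [1.025e+01 2.400e-01 1.000e-02]
```

{"api": "send_rows", "payload": {
  "motion": [
    [[0.2,0.05,0],[0,0,0]],
    [[0.4,0.05,0],[0,0,0]],
    [[0.6,0,0],[0,0,0]],
    [[0.8,0,0],[0,0,0]],
    [[1,0,0],[0,0,0]],
    [[1.1,0,0],[0,0,0]],
    [[1.1,0,0],[0,0,0]],
    [[1.1,0,0],[0,0,0]]
  ]
}}

```text
t: 58.22
ee_pos: [0.432, -0.0514, 0.1194]
tool_rot: [[1.0, 0.031, -0.0], [0.031, -1.0, 0.0], [-0.0, -0.0, -1.0]]
ft_force: [-0.7, -0.2, -2.3]
finger_gap: 0.155
gripper_force: 60.0
```

{"api": "send_rows", "payload": {
  "motion": [
    [[1.1,0,0],[0,0,0]],
    [[0.9,0,0],[0,0,0]],
    [[0.7,0,0],[0,0,0]],
    [[0.5,0,0],[0,0,0]],
    [[0.4,0,0],[0,0,0]],
    [[0.25,0,0],[0,0,0]],
    [[0.1,0,0],[0,0,0]],
    [[0,0,0],[0,0,0]]
  ]
}}

```text
t: 58.88
ee_pos: [0.4703, -0.0504, 0.1196]
tool_rot: [[1.0, 0.031, -0.0], [0.031, -1.0, 0.0], [-0.0, -0.0, -1.0]]
ft_force: [-0.0, 0.8, -2.2]
finger_gap: 0.158
gripper_force: 60.0
```

```bash
python3 - <<'E'
from h import *
o=observe();p=o["ee_pos"];print(p,o["ft_force"],o["torque"]);glid((p[0]+.126,p[1]+.002),p[2]-.029)
E
```

```text
[ 0.47028364 -0.05042096  0.1196376 ] [-0.04636324  0.7508606  -2.20988365] [ 0.01504387  0.08885799 -0.04480943]
lid area 268 box [292 210  20  18] world [ 0.5972 -0.0482] expected [ 0.5963 -0.0484]
```

{"api": "send_rows", "payload": {
  "motion": [
    [[0,0,0.2],[0,0,0]],
    [[0,0,0.4],[0,0,0]],
    [[0,0,0.4],[0,0,0]],
    [[0,0,0.3],[0,0,0]],
    [[0,0,0.2],[0,0,0]],
    [[0,0,0.2],[0,0,0]],
    [[0,0,0.2],[0,0,0]],
    [[0,0,0.3],[0,0,0]]
  ]
}}

```text
t: 59.6
ee_pos: [0.4705, -0.0505, 0.0978]
tool_rot: [[1.0, 0.031, 0.001], [0.031, -1.0, -0.0], [0.001, 0.0, -1.0]]
ft_force: [0.7, -0.8, -1.5]
finger_gap: 0.152
gripper_force: 60.0
```

{"api": "send_rows", "payload": {
  "motion": [
    [[0,0,0.3],[0,0,0]],
    [[0,0,0.3],[0,0,0]],
    [[0,0,0],[0,0,0]],
    [[0,0,0],[0,0,0]]
  ]
}}

```text
t: 59.93
ee_pos: [0.4701, -0.0504, 0.0913]
tool_rot: [[1.0, 0.031, -0.001], [0.031, -1.0, 0.0], [-0.001, -0.0, -1.0]]
ft_force: [-0.5, -0.2, -2.2]
finger_gap: 0.153
gripper_force: 60.0
```

```bash
python3 - <<'E'
from h import *
o=observe();p=o["ee_pos"];print(p,o["ft_force"],o["torque"]);glid((.5962,-.0484),.074)
E
```

```text
[ 0.47009976 -0.05039056  0.09134541] [-0.53135307 -0.23689255 -2.15102987] [0.0679258  0.05022617 0.01580324]
lid area 272 box [292 214  21  17] world [ 0.5973 -0.0478] expected [ 0.5962 -0.0484]
```

{"api": "send_rows", "payload": {
  "motion": [
    [[-0.5,0,0],[0,0,0]],
    [[-1,0,0],[0,0,0]],
    [[-1.8,0,0],[0,0,0]],
    [[-2,0,0],[0,0,0]],
    [[-2,0,0],[0,0,0]],
    [[-1.9,0,0],[0,0,0]],
    [[-1.2,0,0],[0,0,0]],
    [[-0.5,0,0],[0,0,0]]
  ]
}}

```text
t: 60.65
ee_pos: [0.3601, -0.0538, 0.0919]
tool_rot: [[1.0, 0.03, 0.001], [0.03, -1.0, -0.0], [0.001, 0.0, -1.0]]
ft_force: [0.3, -0.4, -1.8]
finger_gap: 0.151
gripper_force: 60.0
```

{"api": "send_rows", "payload": {
  "motion": [
    [[0,0,-1],[0,0,-0.05]],
    [[0,0,-1],[0,0,-0.1]],
    [[0,0,-1],[0,0,-0.1]],
    [[0,0,-1],[0,0,-0.11]],
    [[0,0,-1],[0,0,-0.11]],
    [[0,0,-1],[0,0,-0.11]],
    [[0,0,-0.9],[0,0,-0.11]],
    [[0,0,0],[0,0,-0.11]]
  ]
}}

```text
t: 61.32
ee_pos: [0.3623, -0.054, 0.163]
tool_rot: [[0.67, 0.742, 0.004], [0.742, -0.67, -0.001], [0.002, 0.003, -1.0]]
ft_force: [0.0, 0.1, -2.6]
finger_gap: 0.152
gripper_force: 60.0
```

{"api": "send_rows", "payload": {
  "motion": [
    [[0,0,0],[0,0,-0.11]],
    [[0,0,0],[0,0,-0.11]],
    [[0,0,0],[0,0,-0.1]],
    [[0,0,0],[0,0,-0.06]],
    [[0,0,0],[0,0,-0.03]],
    [[0,0,0],[0,0,0]],
    [[0,0,0],[0,0,0]]
  ]
}}

```text
t: 61.9
ee_pos: [0.3615, -0.0538, 0.1608]
tool_rot: [[0.325, 0.946, 0.0], [0.946, -0.325, -0.0], [0.0, 0.0, -1.0]]
ft_force: [-0.2, -0.1, -1.6]
finger_gap: 0.154
gripper_force: 60.0
```

```bash
python3 - <<'E'
from h import *
glid((.5962,-.0484),.074);go(.2891,-.3061,.1607,71)
E
```

```text
lid area 278 box [293 214  20  18] world [ 0.5974 -0.0477] expected [ 0.5962 -0.0484]
at [ 0.3614 -0.0538  0.1607] yaw 71.03 | shift now cm [-26.21   1.36   0.  ] | turn z 0.001 | shift if turned first [-26.21   1.38   0.  ]
```

{"api": "send_rows", "payload": {
  "motion": [
    [[-1.2,0,0],[0,0,0]],
    [[-2.5,0.2,0],[0,0,0]],
    [[-3.5,0.3,0],[0,0,0]],
    [[-3.8,0.3,0],[0,0,0]],
    [[-3.8,0.3,0],[0,0,0]],
    [[-3.8,0.3,0],[0,0,0]],
    [[-3.4,0,0],[0,0,0]],
    [[-2.4,0,0],[0,0,0]]
  ]
}}

```text
t: 62.62
ee_pos: [0.2942, -0.2917, 0.1606]
tool_rot: [[0.327, 0.945, -0.0], [0.945, -0.327, -0.001], [-0.001, -0.0, -1.0]]
ft_force: [-0.5, -0.9, -2.2]
finger_gap: 0.153
gripper_force: 60.0
```

{"api": "send_rows", "payload": {
  "motion": [
    [[-1.3,0,0],[0,0,0]],
    [[-0.5,0,0],[0,0,0]],
    [[0,0,0],[0,0,0]],
    [[0,0,0],[0,0,0]]
  ]
}}

```text
t: 62.95
ee_pos: [0.2899, -0.3057, 0.1606]
tool_rot: [[0.324, 0.946, 0.0], [0.946, -0.324, 0.001], [0.001, -0.0, -1.0]]
ft_force: [0.9, 0.6, -2.3]
finger_gap: 0.151
gripper_force: 60.0
```

```bash
python3 - <<'E'
from h import *
go(.4215,-.3515,.1607,71)
# hook in the scene picture: bright arm pixels near its projection, side offset of the brightness peak
f=cv2.cvtColor(grab_frame("scene"),cv2.COLOR_RGB2GRAY).astype(float)
d=np.array([np.cos(np.radians(161)),np.sin(np.radians(161))]);n=np.array([-d[1],d[0]])
for s in(.04,.06,.08):
    row=[]
    for e in np.arange(-.03,.031,.005):
        P=np.r_[np.array([.4782,-.3712])+s*d+e*n,.133];u,v=proj("scene",P);row.append(int(cv2.getRectSubPix(f.astype(np.float32),(1,1),(float(u),float(v)))[0,0]))
    print(s,row)
E
```

```text
at [ 0.2899 -0.3057  0.1606] yaw 71.07 | shift now cm [-6.000e-02  1.394e+01 -1.000e-02] | turn z 0.001 | shift if turned first [-4.000e-02  1.394e+01 -1.000e-02]
0.04 [131, 132, 124, 119, 118, 101, 142, 133, 112, 111, 112, 113, 113]
0.06 [109, 113, 109, 108, 105, 103, 140, 131, 113, 114, 113, 114, 112]
0.08 [59, 58, 65, 71, 72, 77, 134, 132, 84, 111, 112, 111, 112]
```

{"api": "send_rows", "payload": {
  "motion": [
    [[0,0.5,0],[0,0,0]],
    [[0,1,0],[0,0,0]],
    [[0,1.3,0],[0,0,0]],
    [[0,1.3,0],[0,0,0]],
    [[0,1.3,0],[0,0,0]],
    [[0,1.2,0],[0,0,0]],
    [[0,0.7,0],[0,0,0]],
    [[0,0.3,0],[0,0,0]]
  ]
}}

```text
t: 63.67
ee_pos: [0.3628, -0.3302, 0.1605]
tool_rot: [[0.322, 0.947, 0.0], [0.947, -0.322, 0.0], [0.0, -0.0, -1.0]]
ft_force: [-0.2, -0.7, -1.8]
finger_gap: 0.155
gripper_force: 60.0
```

{"api": "send_rows", "payload": {
  "motion": [
    [[0,0.4,0],[0,0,0]],
    [[0,0.8,0],[0,0,0]],
    [[0,1.2,0],[0,0,0]],
    [[0,1.3,0],[0,0,0]],
    [[0,1.2,0],[0,0,0]],
    [[0,0.9,0],[0,0,0]],
    [[0,0.4,0],[0,0,0]],
    [[0,0.1,0],[0,0,0]]
  ]
}}

```text
t: 64.33
ee_pos: [0.4216, -0.3513, 0.1604]
tool_rot: [[0.324, 0.946, -0.0], [0.946, -0.324, 0.0], [0.0, -0.0, -1.0]]
ft_force: [-0.1, 0.1, -1.9]
finger_gap: 0.156
gripper_force: 60.0
```

{"api": "send_rows", "payload": {
  "motion": [
    [[0,0,0],[0,0,0]],
    [[0,0,0.5],[0,0,0]],
    [[0,0,0.6],[0,0,0]],
    [[0,0,0.4],[0,0,0]],
    [[0,0,0.2],[0,0,0]],
    [[0,0,0],[0,0,0]],
    [[0,0,0],[0,0,0]]
  ]
}}

```text
t: 64.92
ee_pos: [0.4209, -0.3511, 0.1434]
tool_rot: [[0.324, 0.946, -0.0], [0.946, -0.324, 0.0], [0.0, -0.0, -1.0]]
ft_force: [0.3, 0.1, -2.4]
finger_gap: 0.157
gripper_force: 60.0
```

{"api": "send_rows", "payload": {
  "motion": [
    [[0,0,0.2],[0,0,0]],
    [[0,0,0.2],[0,0,0]],
    [[0,0,0.1],[0,0,0]],
    [[0,0,0],[0,0,0]],
    [[0,0,0],[0,0,0]]
  ]
}}

```text
t: 65.33
ee_pos: [0.4212, -0.3512, 0.1386]
tool_rot: [[0.324, 0.946, -0.0], [0.946, -0.324, 0.0], [0.0, -0.0, -1.0]]
ft_force: [0.1, 0.2, -2.3]
finger_gap: 0.156
gripper_force: 60.0
```

{"api": "send_rows", "payload": {
  "motion": [
    [[0,0,0.05],[0,0,0]],
    [[0,0,0.05],[0,0,0]],
    [[0,0,0],[0,0,0]],
    [[0,0,0],[0,0,0]]
  ],
  "grip_force": 20
}}

```text
t: 65.67
ee_pos: [0.4212, -0.3513, 0.1378]
tool_rot: [[0.324, 0.946, 0.0], [0.946, -0.324, -0.0], [-0.0, 0.0, -1.0]]
ft_force: [1.8, 0.4, -0.8]
finger_gap: 0.158
gripper_force: 20.0
```

{"api": "send_rows", "payload": {
  "motion": [
    [[0,0,0.05],[0,0,0]],
    [[0,0,0.05],[0,0,0]],
    [[0,0,0],[0,0,0]]
  ],
  "grip_force": 6
}}

```text
t: 65.92
ee_pos: [0.4213, -0.3513, 0.1376]
tool_rot: [[0.324, 0.946, 0.001], [0.946, -0.324, -0.001], [-0.0, 0.001, -1.0]]
ft_force: [-0.3, 1.3, 3.7]
finger_gap: 0.155
gripper_force: 6.0
```

{"api": "send_rows", "payload": {
  "motion": [
    [[0,0,0],[0,0,0]],
    [[0,0,0],[0,0,0]],
    [[0,0,0],[0,0,0]],
    [[0,0,0],[0,0,0]]
  ],
  "fingers": 0.35
}}

```text
t: 66.25
ee_pos: [0.4211, -0.3512, 0.1364]
tool_rot: [[0.324, 0.946, -0.0], [0.946, -0.324, 0.0], [0.0, -0.0, -1.0]]
ft_force: [0.6, 0.3, 0.3]
finger_gap: 0.321
gripper_force: 0.0
```

```bash
python3 - <<'E'
from h import *
o=observe();print(o["ee_pos"],o["ft_force"],o["finger_gap"])
f=grab_frame("scene").astype(int);m=((f[...,2]>f[...,0]+40)&(f[...,2]>f[...,1]+25));m[:120]=0;m[300:]=0;m[:,:120]=0;m[:,260:]=0
v,u=np.nonzero(m);print(len(u),u.mean(),v.mean());print(proj("scene",(.4212,-.3513,.157)))
E
```

```text
[ 0.42113862 -0.35122454  0.13635771] [0.55427278 0.30268329 0.30530838] 0.32117333970414647
119 183.83193277310923 200.26050420168067
[173.17936001 198.6305247 ]
```

{"api": "send_rows", "payload": {
  "motion": [
    [[0,0,-0.3],[0,0,0]],
    [[0,0,-0.6],[0,0,0]],
    [[0,0,-1],[0,0,0]],
    [[0,0,-1.5],[0,0,0]],
    [[0,0,-2],[0,0,0]],
    [[0,0,-3],[0,0,0]],
    [[0,0,-3],[0,0,0]],
    [[0,0,-2],[0,0,0]]
  ]
}}

```text
t: 66.97
ee_pos: [0.4214, -0.3514, 0.2752]
tool_rot: [[0.324, 0.946, 0.003], [0.946, -0.324, -0.003], [-0.002, 0.004, -1.0]]
ft_force: [0.4, -0.9, 0.9]
finger_gap: 0.324
gripper_force: 0.0
```

{"api": "send_rows", "payload": {
  "motion": [
    [[0,0,-1],[0,0,0]],
    [[-1,-1,0],[0,0,0]],
    [[-1,-3,0],[0,0,0]],
    [[0,-3.5,0],[0,0,0]],
    [[0,-3.5,0],[0,0,0]],
    [[0,-2,0],[0,0,0]],
    [[0,0,0],[0,0,0]],
    [[0,0,0],[0,0,0]]
  ],
  "fingers": 1
}}

```text
t: 67.63
ee_pos: [0.2906, -0.3281, 0.2798]
tool_rot: [[0.326, 0.945, -0.0], [0.945, -0.326, 0.0], [0.0, -0.0, -1.0]]
ft_force: [0.4, -0.3, 0.3]
finger_gap: 0.005
gripper_force: 0.0
```

```bash
python3 - <<'E'
from h import *
print(observe()["ee_pos"],observe()["finger_gap"])
for n,b in(("scene",(120,120,260,300)),("top",(380,180,560,330))):
    f=grab_frame(n).astype(int);m=((f[...,2]>f[...,0]+40)&(f[...,2]>f[...,1]+25));q=np.zeros_like(m);q[b[1]:b[3],b[0]:b[2]]=1;m&=q
    v,u=np.nonzero(m);print(n,len(u),u.min(),u.max(),v.min(),v.max(),u.mean(),v.mean())
    print([np.round(proj(n,(.4212+.3256*s,-.3513+.9455*s,.161)),1) for s in(-.044,0,.044)])
go(.5837,.0335,.26,71)
E
```

```text
[ 0.29058364 -0.32811432  0.27982132] 0.0046022310062734904
scene 287 158 190 186 207 174.06620209059233 193.13937282229966
[array([156.4, 199.5]), array([172.7, 197.8]), array([189. , 196.1])]
top 157 436 466 247 259 450.70063694267515 252.94267515923568
[array([467.8, 249.1]), array([453. , 243.7]), array([438.3, 238.3])]
at [ 0.2917 -0.3282  0.2796] yaw 71.08 | shift now cm [43.69 15.89  1.98] | turn z 0.001 | shift if turned first [43.71 15.83  1.96]
```

```bash
cat >> h.py <<'E'
def rail3d():
    c={}
    for n,b in(("scene",(120,120,260,300)),("top",(380,180,560,330))):
        f=grab_frame(n).astype(int);m=((f[...,2]>f[...,0]+40)&(f[...,2]>f[...,1]+25));q=np.zeros_like(m);q[b[1]:b[3],b[0]:b[2]]=1;m&=q
        v,u=np.nonzero(m)
        if n=="scene":
            pass
        c[n]=(u,v)
    pts=[]
    for k in("lo","hi"):
        # ends: in top the rail's end at max/min col, in scene max/min col
        t=c["top"];s=c["scene"]
        it=t[0]<=t[0].min()+2 if k=="lo" else t[0]>=t[0].max()-2
        is_=s[0]>=s[0].max()-2 if k=="lo" else s[0]<=s[0].min()+2
        (o1,d1),(o2,d2)=ray("top",t[0][it].mean(),t[1][it].mean()),ray("scene",s[0][is_].mean(),s[1][is_].mean())
        K=np.linalg.lstsq(np.c_[d1,-d2],o2-o1,rcond=None)[0];a,b=o1+K[0]*d1,o2+K[1]*d2;pts.append((a+b)/2);print(k,((a+b)/2).round(4),"gap",np.linalg.norm(a-b).round(4))
    print("mid",((pts[0]+pts[1])/2).round(4),"len",np.linalg.norm(pts[0]-pts[1]).round(4))
E
python3 - <<'E'
from h import *
rail3d()
import shutil
t=grab_frame("top");s=grab_frame("scene");np.save("t_h.npy",t);np.save("s_h.npy",s)
E
```

```text
lo [ 0.4101 -0.3059  0.1511] gap 0.0008
hi [ 0.3897 -0.3826  0.1567] gap 0.0008
mid [ 0.3999 -0.3443  0.1539] len 0.0796
```

{"api": "send_rows", "payload": {
  "motion": [
    [[1.5,0.55,0],[0,0,0]],
    [[3,1.1,0],[0,0,0]],
    [[3.6,1.3,0],[0,0,0]],
    [[3.6,1.3,0],[0,0,0]],
    [[3.6,1.3,0],[0,0,0]],
    [[3.6,1.3,0],[0,0,0]],
    [[3.6,1.3,0],[0,0,0]],
    [[3.6,1.3,0],[0,0,0]]
  ]
}}

```text
t: 68.6
ee_pos: [0.467, -0.1097, 0.2804]
tool_rot: [[0.323, 0.946, -0.0], [0.946, -0.323, 0.0], [-0.0, -0.0, -1.0]]
ft_force: [0.2, -0.4, 0.1]
finger_gap: 0.006
gripper_force: 0.0
```

{"api": "send_rows", "payload": {
  "motion": [
    [[3.6,1.3,0],[0,0,0]],
    [[3.6,1.3,0],[0,0,0]],
    [[3.4,1.3,0],[0,0,0]],
    [[3,1.1,0],[0,0,0]],
    [[2.2,0.8,0],[0,0,0]],
    [[1.4,0.6,0],[0,0,0]],
    [[0,0,0],[0,0,0]],
    [[0,0,0],[0,0,0]]
  ]
}}

```text
t: 69.27
ee_pos: [0.5823, 0.031, 0.2795]
tool_rot: [[0.322, 0.947, -0.002], [0.947, -0.322, -0.0], [-0.001, -0.002, -1.0]]
ft_force: [0.8, -0.1, 0.7]
finger_gap: 0.004
gripper_force: 0.0
```

```bash
python3 - <<'E'
from h import *
rail3d();go(.5837,.034,.15,71)
E
```

```text
lo [ 0.4086 -0.3054  0.1462] gap 0.0025
hi [ 0.3898 -0.3819  0.1602] gap 0.0
mid [ 0.3992 -0.3437  0.1532] len 0.0799
at [0.5817 0.0297 0.2804] yaw 71.08 | shift now cm [ 0.47  0.05 13.04] | turn z 0.001 | shift if turned first [ 0.47  0.05 13.04]
```

{"api": "send_rows", "payload": {
  "motion": [
    [[0.45,0.05,1.5],[0,0,0]],
    [[0,0,3],[0,0,0]],
    [[0,0,3],[0,0,0]],
    [[0,0,2.5],[0,0,0]],
    [[0,0,1.5],[0,0,0]],
    [[0,0,0.8],[0,0,0]],
    [[0,0,0],[0,0,0]],
    [[0,0,0],[0,0,0]]
  ]
}}

```text
t: 70.03
ee_pos: [0.5838, 0.0337, 0.1586]
tool_rot: [[0.325, 0.946, 0.001], [0.946, -0.325, -0.0], [0.0, 0.001, -1.0]]
ft_force: [0.3, 0.4, 0.6]
finger_gap: 0.007
gripper_force: 0.0
```

{"api": "send_rows", "payload": {
  "motion": [
    [[0,0,0.4],[0,0,0]],
    [[0,0,0.4],[0,0,0]],
    [[0,0,0.3],[0,0,0]],
    [[0,0,0],[0,0,0]]
  ]
}}

```text
t: 70.37
ee_pos: [0.5838, 0.0344, 0.1463]
tool_rot: [[0.324, 0.946, -0.0], [0.946, -0.324, 0.0], [-0.0, -0.0, -1.0]]
ft_force: [0.2, -0.2, 0.3]
finger_gap: 0.006
gripper_force: 0.0
```

{"api": "send_rows", "payload": {
  "motion": [
    [[0,0,0.4],[0,0,0]],
    [[0,0,0.4],[0,0,0]],
    [[0,0,0.3],[0,0,0]],
    [[0,0,0],[0,0,0]]
  ]
}}

```text
t: 70.7
ee_pos: [0.584, 0.0344, 0.1352]
tool_rot: [[0.324, 0.946, 0.0], [0.946, -0.324, 0.0], [0.0, 0.0, -1.0]]
ft_force: [0.4, 0.8, 2.0]
finger_gap: 0.002
gripper_force: 1.3
```

{"api": "send_rows", "payload": {
  "motion": [
    [[0,0,0.2],[0,0,0]],
    [[0,0,0.2],[0,0,0]],
    [[0,0,0.1],[0,0,0]],
    [[0,0,0],[0,0,0]],
    [[0,0,0],[0,0,0]]
  ]
}}

```text
t: 71.12
ee_pos: [0.584, 0.0344, 0.1314]
tool_rot: [[0.324, 0.946, 0.001], [0.946, -0.324, 0.0], [0.0, 0.001, -1.0]]
ft_force: [-1.7, -0.2, 3.9]
finger_gap: 0.006
gripper_force: 2.4
```

{"api": "send_rows", "payload": {
  "motion": [
    [[0,0,0.15],[0,0,0]],
    [[0,0,0.1],[0,0,0]],
    [[0,0,0.1],[0,0,0]],
    [[0,0,0],[0,0,0]],
    [[0,0,0],[0,0,0]]
  ]
}}

```text
t: 71.53
ee_pos: [0.5841, 0.0344, 0.1311]
tool_rot: [[0.324, 0.946, 0.003], [0.946, -0.324, 0.0], [0.001, 0.003, -1.0]]
ft_force: [-6.2, -0.1, 16.9]
finger_gap: 0.005
gripper_force: 8.6
```

{"api": "send_rows", "payload": {
  "motion": [
    [[0,0,-0.5],[0,0,0]],
    [[0,0,-1],[0,0,0]],
    [[0,0,-2],[0,0,0]],
    [[0,0,-3],[0,0,0]],
    [[0,0,-3],[0,0,0]],
    [[0,0,-2],[0,0,0]],
    [[0,0,0],[0,0,0]],
    [[0,0,0],[0,0,0]]
  ]
}}

```text
t: 72.2
ee_pos: [0.5843, 0.0343, 0.243]
tool_rot: [[0.324, 0.946, 0.002], [0.946, -0.324, -0.0], [0.001, 0.002, -1.0]]
ft_force: [0.2, 0.4, -0.9]
finger_gap: 0.008
gripper_force: 0.0
```

```bash
python3 - <<'E'
from h import *
rail3d()
for c in((.6025,-.2235),(.5995,-.137),(.5962,-.048)): glid(c)
o=observe();print(o["ee_pos"],o["ft_force"])
E
```

```text
lo [ 0.4093 -0.3047  0.1435] gap 0.0011
hi [ 0.3909 -0.3798  0.1617] gap 0.0023
mid [ 0.4001 -0.3423  0.1526] len 0.0794
lid area 316 box [235 238  21  20] world [ 0.6038 -0.2229] expected [ 0.6025 -0.2235]
lid area 287 box [264 226  20  18] world [ 0.5994 -0.1369] expected [ 0.5995 -0.137 ]
lid area 275 box [292 214  21  18] world [ 0.5978 -0.0476] expected [ 0.5962 -0.048 ]
[0.58332609 0.03431035 0.23988436] [-0.86243633  0.21704855  0.62979597]
```

{"api": "send_rows", "payload": {
  "motion": [
    [[0,0,-0.5],[0,0,0]],
    [[0,0,0],[0,0,0]],
    [[0,0,0],[0,0,0]],
    [[0,0,0],[0,0,0]],
    [[0,0,0],[0,0,0]],
    [[0,0,0],[0,0,0]],
    [[0,0,0],[0,0,0]],
    [[0,0,0],[0,0,0]]
  ]
}}

```text
t: 73.12
ee_pos: [0.5839, 0.0344, 0.2471]
tool_rot: [[0.324, 0.946, -0.0], [0.946, -0.324, -0.0], [-0.0, -0.0, -1.0]]
ft_force: [0.8, 0.1, -0.2]
finger_gap: 0.007
gripper_force: 0.0
```

{"api": "send_rows", "payload": {
  "motion": [
    [[0,0,0],[0,0,0]],
    [[0,0,0],[0,0,0]],
    [[0,0,0],[0,0,0]],
    [[0,0,0],[0,0,0]],
    [[0,0,0],[0,0,0]],
    [[0,0,0],[0,0,0]],
    [[0,0,0],[0,0,0]],
    [[0,0,0],[0,0,0]]
  ]
}}

```text
t: 73.78
ee_pos: [0.5839, 0.0344, 0.2471]
tool_rot: [[0.324, 0.946, -0.0], [0.946, -0.324, 0.0], [0.0, -0.0, -1.0]]
ft_force: [-0.0, -0.3, -0.0]
finger_gap: 0.009
gripper_force: 0.0
```

{"api": "send_rows", "payload": {
  "motion": [
    [[0,0,0],[0,0,0]],
    [[0,0,0],[0,0,0]],
    [[0,0,0],[0,0,0]],
    [[0,0,0],[0,0,0]],
    [[0,0,0],[0,0,0]],
    [[0,0,0],[0,0,0]],
    [[0,0,0],[0,0,0]],
    [[0,0,0],[0,0,0]]
  ]
}}

```text
t: 74.45
ee_pos: [0.5839, 0.0343, 0.2471]
tool_rot: [[0.324, 0.946, 0.0], [0.946, -0.324, -0.0], [-0.0, 0.0, -1.0]]
ft_force: [-0.8, -0.5, -0.1]
finger_gap: 0.006
gripper_force: 0.0
```

```bash
python3 - <<'E'
from h import *
rail3d()
E
```

```text
lo [ 0.4093 -0.3045  0.1439] gap 0.0008
hi [ 0.3909 -0.3798  0.1617] gap 0.0023
mid [ 0.4001 -0.3422  0.1528] len 0.0795
```

```bash
python3 -c "
from station import hand_in
print(hand_in())"
```

```text
the job is handed in; nothing more can be done
None
```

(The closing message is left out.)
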